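# Load the burn-in bay with the board lifter

## Task

Load every circuit board that lies on the white bench riser into the raised burn-in bay: slide the flat lifter under each board, carry it over and set it down flat on the bay floor, side by side or one behind the other, never stacked and never touched by the gripper itself. Then stand the lifter back on the low white block it came from and push the bay's gate shut until it snaps home on its catch. Leave the other things on the desk where they are.

Things in the scene. Friction and masses are not known exactly. Their poses are not given: they have to be found in the camera images.
- lifter: lifter: steel spatula with raised handle, 90 g. Origin: centre of the blade's underside, x along the blade to its tip, z up. Blade 72 mm long (x -36..36), 34 wide, 3 thick. Neck 20 mm wide rises from its rear, leaning back from x = -35 to x = -49. At x = -130 a leg with a 34 mm wide foot reaches down to the blade's level, so it stands level by itself. Starts on its stand, blade to the left
- lifter_grip (a point): grasp point on the lifter's handle, at (-88, 0, 70) mm in the lifter's frame; axes as the lifter's. The handle is a straight black bar along x, from -45 to -137 mm, 16 mm wide (y), 18 mm high, centred 70 mm above the origin. Grasp from above, fingers closing along y
- lifter_mid (a point): middle of the lifter's length, at (-50, 0, 0) mm in the lifter's frame
- stand: fixed low white block, the lifter's stand, at the right: 112 mm along its x, 222 mm along its y, 80 mm high (top at z = 80 mm); origin at the centre of its underside
- riser: fixed flat white bench riser that covers the left of the desk, 365 mm (x) by 570 mm (y), top 80 mm above the desk; origin at the centre of its underside. The bay and the boards stand on it
- bay: fixed burn-in bay: chassis 15 mm high (its top is the floor), open on top, 5 mm aluminium walls up to 50 mm over its base at far, left and right; the near side (-x) has only the gate. Origin: on the riser under the floor's centre; x away from the gate, y left. Inside x -82.5..82.5, y -90..90 mm: two boards side by side, two rows deep
- bay_floor (a point): centre of the bay floor, 15 mm above the bay's origin; axes as the bay's. The catch housing (20 x 24 mm, 46 mm over the riser) stands outside the near left corner of the bay, at (-92, 111) mm in the bay's frame
- gate (a joint): gate angle: 0 shut and home on the catch, grows as it swings out towards the robot, to 1.9; starts wide open, stays where it is left (friction about 0.03 N m). The sprung catch stops it at about 0.06 and lets it snap home when pushed with about 5 N near its free end
- gate_hinge (a point): on the gate's vertical hinge axis, at (-88.5, -90) mm in the bay's frame (near right corner), 33.5 mm above the riser; y points along the gate to its free end, x is normal to the gate and points inward when shut
- gate_end (a point): on the outer face of the gate, 165 mm from the hinge axis and 33.5 mm above the riser; axes as gate_hinge. The gate is a flat aluminium plate 8 mm thick, 182 mm long from the hinge axis, from 17 to 50 mm above the riser
- board_a: green circuit board 64 (x) x 72 (y) x 3 mm on four 14 mm tall, 8 mm thick brass spacers at x = +-26, y = +-30 mm, about 70 g; parts on top to 33 mm. Origin: centre of the footprint at the spacers' feet (board underside 14 mm above). Gap between spacers 52 mm wide seen along x, 44 mm seen along y. Starts on the riser left of the bay; two or three of the three boards are present
- board_b: green circuit board 64 (x) x 72 (y) x 3 mm on four 14 mm tall, 8 mm thick brass spacers at x = +-26, y = +-30 mm, about 70 g; parts on top to 33 mm. Origin: centre of the footprint at the spacers' feet (board underside 14 mm above). Gap between spacers 52 mm wide seen along x, 44 mm seen along y. Starts on the riser left of the bay; two or three of the three boards are present
- board_c: green circuit board 64 (x) x 72 (y) x 3 mm on four 14 mm tall, 8 mm thick brass spacers at x = +-26, y = +-30 mm, about 70 g; parts on top to 33 mm. Origin: centre of the footprint at the spacers' feet (board underside 14 mm above). Gap between spacers 52 mm wide seen along x, 44 mm seen along y. Starts on the riser left of the bay; two or three of the three boards are present
- capacitor: loose bystander, not part of the job: dark blue can capacitor standing upright, 35 mm diameter, 56 mm high; origin at the centre of its underside
- tin: loose bystander, not part of the job: small white round tin with a red-topped lid, 54 mm diameter, 26 mm high; origin at the centre of its underside

How it is judged:
By the outcome, as a careful person would: the job done as asked, in the order asked, and still so for the second after the job is handed in, with the robot touching nothing.
Of board_a, board_b, board_c only 2 to 3 are there at a start; the rules pass over those that are not, and their reading is None.
At some moment in a run one of board_a, board_b, board_c may be knocked a few centimetres aside while the robot is not near it.
It also fails if it takes over 210 s, if anything falls off the work surface, if the arm or the gripper's body presses on something with over 40 N, if the wrist force passes 120 N, or if a joint passes its speed limit or range.

## Robot

A 6-joint arm with a two-finger parallel gripper is mounted at the origin on a cart in front of the work surface, level with it; the furniture and walls round the work are solid. World frame = base frame: x ahead of the robot, y to its left, z up, the work surface at z = 0. Lengths are in m, angles in rad, forces in N, time in s.
With the tool pointing down it reaches from about 0.325 to 0.75 m from the base axis. Payload 7.6 kg.
Tool frame: the origin (TCP) lies at the very end of the fingers, on their centre line; the grasp point (between the pads) lies 19 mm behind it; z points along the fingers, y is the direction in which the jaws open and shut (so a half turn about z gives the same grasp; the last joint's range is limited). The gripper opens to 85 mm and grips with 20 to 120 N. Pads are 22 mm wide; open, the fingers measure 114 mm over their backs; the gripper's body (76 mm by 85 mm) begins 54 mm behind the grasp point. The pads swing forward as they close: fully open they stand 13 mm farther back than shut.
Start: joints at [1.192, 0.052, 1.401, -0, 1.689, -0.07], TCP at [0.16, 0.5, 0.231] pointing down, gripper open.
Joint ranges: [-2.9, 2.9], [-0.91, 2.17], [0.12, 2.37], [-1.06, 4.2], [0.26, 2.73], [-2.93, 2.93]. Speed limits (rad/s): [2.57, 2.57, 3.01, 3.14, 3.14, 3.14].

## Interface

Orientations are given as a rotation vector (axis times angle).
In Python, from cell import bot, vision gives the robot as it stands.
- The arm moves only by the tool step_arm, never from a script. Its argument "steps" is a list of rows, each a list of 3 entries, a list of its own where there are three numbers: the turn, a rotation vector about the world's x, y, z in units of 6 degrees (1.0 is 6 degrees), then the shift along the world's x, y, z in units of 25 mm (1.0 is 25 mm), then the gripper's target within -1 to 1 (shut at 1, half-way at 0, fully open at -1). In form: [[[rx, ry, rz], [tx, ty, tz], jaw], ...]. A call has 1 to 12 rows; each row shifts and turns the commanded pose from where the row before left it; what a row does not reach is not made up. A row lasts 1/12 s, in which the tool goes at most 41.7 mm and 7.16 degrees, less where a joint would pass 70% of its speed; a pose out of reach is approached as far as the arm can. A call is refused whole if a number of a shift passes 1 or a number of a turn 1, either way. A call with a gripper value outside its range is refused whole. The fingers move at their own pace and stop on an object; the grip force is fixed at half the most. Time passes only in rows, so rows that do not move let the fingers close. It gives the time, the measured TCP pose, the force and the opening at its end, in the units of the state.
- bot.sense(): the state, without advancing time (a new reading comes with each control period).
- vision.capture(name): name is "side" or "top"; returns a dict with "color" (384x512x3 uint8, red, green, blue), "range_z" (384x512 float32, m along the optical axis (not along the pixel's ray), 0 where there is no reading), "fx", "fy", "cx", "cy" (pixels), "camera_from_world" (4x4, takes a point from world to camera coordinates). Camera axes: x right, y up, looking along -z (the intrinsics and any distortion apply to the point x, -y, -z); pixel columns grow to the right and rows downward; lengths in m; the calibration is good to about 2 mm. A picture is of the moment at which its call begins.
- bot.close_job(): hands the job in, once; it reports no verdict.
The state is a dict: "time_s": time; "joints": joint angles; "qd": joint speeds; "joint_efforts": joint torques, N m; "ee_pos": TCP position; "tool_rot": TCP orientation; "wrist_force": force on the tool from outside, world axes, zero at the start; "moment": the same for the moment, N m; "grip_width": opening from 0.0 (shut) to 1.0 (fully open).
Only numpy, scipy, OpenCV 4.12 (cv2) and the standard library are available. Lean on these libraries where they do the work, as an engineer would, in place of code of your own. Each camera call takes 0.05 s, during which the arm holds its last target.

## Working session

There is one attempt and no reset: what is moved stays moved. The work goes in short steps, Python scripts to look and compute and a tool call to move; the robot and the scene stay as the last step left them, time stands still between calls to the robot, and variables do not carry over. Pictures are saved under pics/ and viewed, and the job is handed in when it is done.

Besides the shell and the picture viewer there is one more tool, called as name(argument=value, ...), one argument or row to a line, values as JSON. step_arm: Moves the arm, as the interface text tells. Its arguments: {"type":"object","properties":{"steps":{"type":"array","items":{"type":"array"}}},"required":["steps"]}

```bash
ls; mkdir -p pics; cat > h.py <<'E'
import numpy as np, cv2
from cell import bot, vision
def cap(n):
    return vision.capture(n)
def save(im,f): cv2.imwrite('pics/'+f, cv2.cvtColor(im,cv2.COLOR_RGB2BGR))
def pts(c):
    # world xyz per pixel from depth
    h,w=c['range_z'].shape
    u,v=np.meshgrid(np.arange(w),np.arange(h))
    z=c['range_z']
    X=(u-c['cx'])/c['fx']*z; Y=-(v-c['cy'])/c['fy']*z
    P=np.stack([X,Y,-z,np.ones_like(z)],-1)
    W=P@np.linalg.inv(c['camera_from_world']).T
    W=W[...,:3]; W[z<=0]=np.nan
    return W
def ray(c,u,v,zp):
    T=np.linalg.inv(c['camera_from_world'])
    d=T[:3,:3]@np.array([(u-c['cx'])/c['fx'],-(v-c['cy'])/c['fy'],-1.])
    o=T[:3,3]; return o+d*(zp-o[2])/d[2]
E
python3 - <<'E'
from h import *
print(bot.sense())
for n in ['top','side']:
    c=cap(n); save(c['color'],n+'0.png'); print(n,c['fx'],c['cx'],c['cy'],[k for k in c]); print(c['camera_from_world'].round(3))
    W=pts(c); np.save(n+'.npy',W); print(np.nanmin(W.reshape(-1,3),0),np.nanmax(W.reshape(-1,3),0))
E
```

```text
pics
{'time_s': 0.0, 'joints': array([ 1.19174027e+00,  5.28419194e-02,  1.40171917e+00,  7.35243811e-06,
        1.68862121e+00, -7.02696585e-02]), 'qd': array([-1.54054530e-05,  6.15364797e-04, -7.05055738e-04, -1.65133631e-03,
        2.04688361e-03, -8.55575982e-04]), 'joint_efforts': array([ 5.11493254e-04, -3.81651628e+01, -3.60193598e+01,  1.06286001e-05,
        6.01688109e-03,  3.43849152e-06]), 'ee_pos': array([0.1593971 , 0.49989836, 0.23047254]), 'tool_rot': array([-4.83058804e-01, -3.10386581e+00,  2.43142677e-03]), 'wrist_force': array([-0.08982163,  0.28567912,  0.39697443]), 'moment': array([-0.03683327, -0.03012588, -0.01689996]), 'grip_width': 1.001376775005088}
top 398.06938729284343 261.47561336060716 195.19155313982645 ['color', 'range_z', 'fx', 'fy', 'cx', 'cy', 'camera_from_world']
[[-0.028 -1.     0.006  0.13 ]
 [ 0.986 -0.027  0.165 -0.534]
 [-0.165  0.01   0.986 -1.379]
 [ 0.     0.     0.     1.   ]]
[-0.36031301 -1.27558197 -0.77916757] [1.10145679 1.54209495 0.99368738]
side 355.2860458437174 251.8603345994229 187.649482403063 ['color', 'range_z', 'fx', 'fy', 'cx', 'cy', 'camera_from_world']
[[-0.961 -0.277  0.017  0.547]
 [ 0.123 -0.37   0.921 -0.12 ]
 [-0.249  0.887  0.389 -1.289]
 [ 0.     0.     0.     1.   ]]
[-1.21043637 -2.14043045 -0.76801372] [1.52705261 0.95823141 0.90242535]
```

View pics/top0.png

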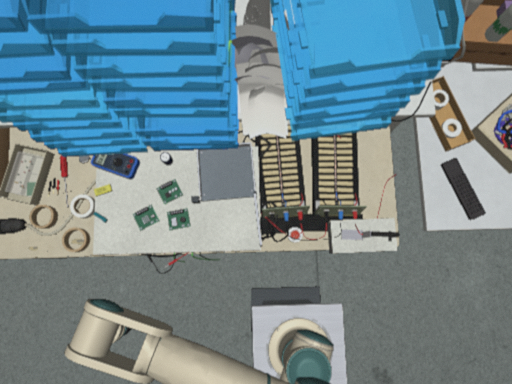

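View pics/side0.png

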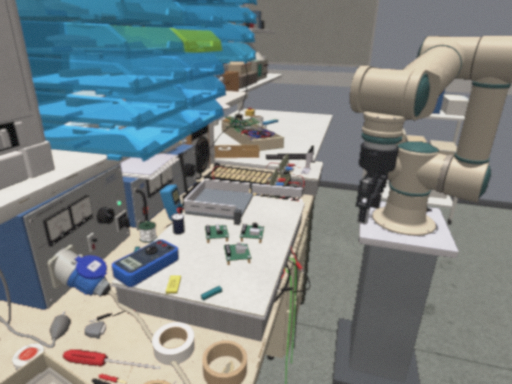

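Three boards are visible in the top view, near (170,190), (146,217) and (178,219). The bay is at (225,175) and the lifter on its stand at (365,233). I'll enlarge these areas.

```bash
python3 - <<'E'
from h import *
c=cap('top'); s=cap('side')
im=c['color'][140:260,90:290]; save(cv2.resize(im,None,fx=4,fy=4,interpolation=cv2.INTER_CUBIC),'t1.png')
im=c['color'][200:260,250:410]; save(cv2.resize(im,None,fx=5,fy=5,interpolation=cv2.INTER_CUBIC),'t2.png')
im=s['color'][130:280,150:330]; save(cv2.resize(im,None,fx=4,fy=4,interpolation=cv2.INTER_CUBIC),'s1.png')
W=pts(c); g=lambda u,v: print((u,v),W[v,u].round(4))
for p in [(110,200),(120,240),(225,175),(210,160),(240,190),(170,190),(146,217),(178,219),(294,234),(350,235),(385,236),(340,240),(165,157),(196,199),(333,226),(340,245),(395,245)]: g(*p)
E
```

```text
(110, 200) [0.5296 0.6425 0.075 ]
(120, 240) [0.3895 0.6014 0.0815]
(225, 175) [0.6037 0.2401 0.0929]
(210, 160) [0.6585 0.2916 0.0941]
(240, 190) [0.5488 0.1888 0.0955]
(170, 190) [0.556  0.4306 0.0923]
(146, 217) [0.4633 0.5086 0.1026]
(178, 219) [0.4539 0.4011 0.0987]
(294, 234) [0.397  0.0026 0.0246]
(350, 235) [ 0.3846 -0.1846  0.0793]
(385, 236) [ 0.3735 -0.2795  0.1583]
(340, 240) [ 0.3687 -0.1498  0.0763]
(165, 157) [0.6633 0.44   0.1312]
(196, 199) [0.5169 0.336  0.1241]
(333, 226) [ 0.4166 -0.1268  0.0856]
(340, 245) [ 0.3516 -0.1486  0.0772]
(395, 245) [ 0.346  -0.3334  0.0879]
```

View pics/t1.png

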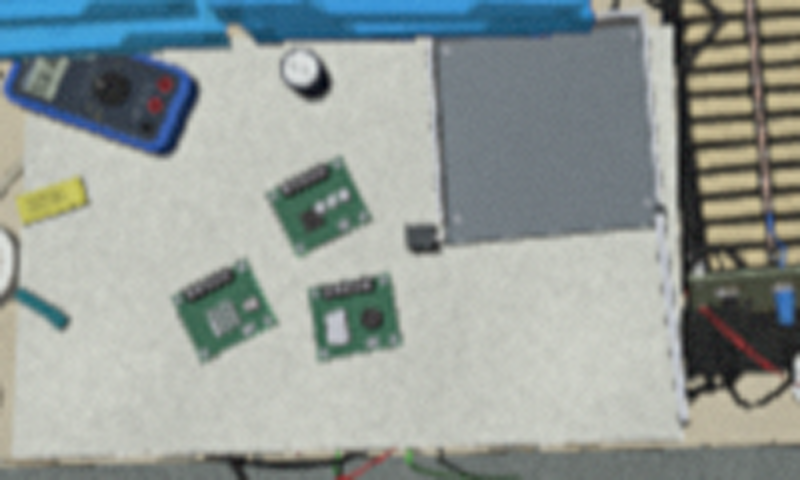

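View pics/t2.png

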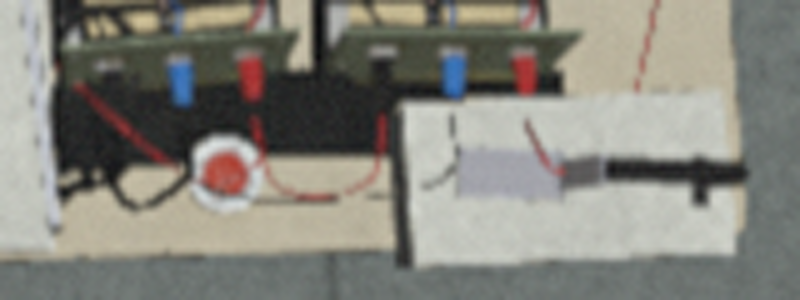

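View pics/s1.png

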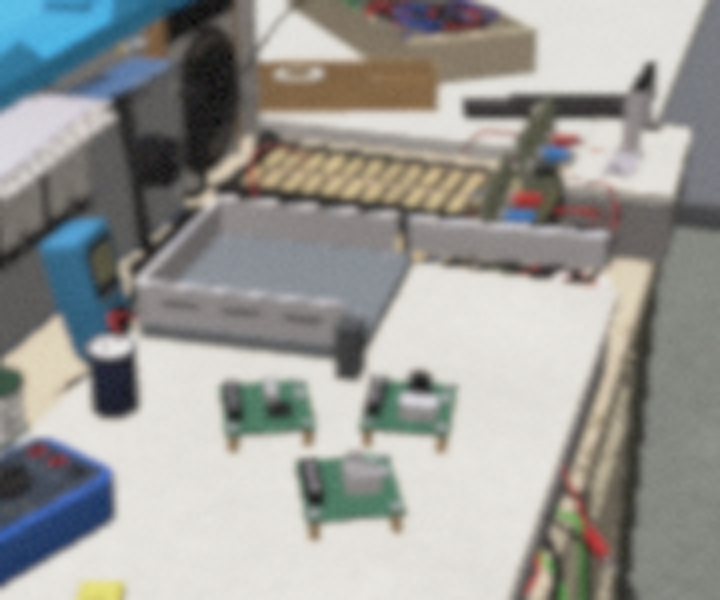

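```bash
cat > meas.py <<'E'
from h import *
def greenmask(c):
    hsv=cv2.cvtColor(c['color'],cv2.COLOR_RGB2HSV)
    return cv2.inRange(hsv,(55,70,40),(95,255,200))
def boards(c,zp,n='top',amin=150):
    m=greenmask(c)
    m=cv2.morphologyEx(m,cv2.MORPH_CLOSE,np.ones((5,5),np.uint8))
    out=[]
    for k in cv2.findContours(m,cv2.RETR_EXTERNAL,cv2.CHAIN_APPROX_NONE)[0]:
        if cv2.contourArea(k)<amin: continue
        hull=cv2.convexHull(k).reshape(-1,2)
        P=np.array([ray(c,u,v,zp)[:2] for u,v in hull]).astype(np.float32)
        r=cv2.minAreaRect(P*1000)
        out.append((k.reshape(-1,2).mean(0).round(1),np.round(r[0],1),np.round(r[1],1),round(r[2],1)))
    return out
if __name__=='__main__':
    t=cap('top'); s=cap('side')
    for n,c in(('top',t),('side',s)):
        print(n)
        W=pts(c)
        m=greenmask(c)
        for b in boards(c,0.097,n):
            u,v=b[0].astype(int)
            r=W[v-6:v+7,u-6:u+7][m[v-6:v+7,u-6:u+7]>0]
            if 0.3<b[1][0]/1000<.8: print(b, 'depth z',np.nanmedian(r[:,2]).round(4))
    W=pts(t)
    rm=(W[...,0]>.36)&(W[...,0]<.42)&(W[...,1]>.2)&(W[...,1]<.55); print('riser z top',np.nanmedian(W[rm][:,2]))
    fm=(W[...,0]>.56)&(W[...,0]<.64)&(W[...,1]>.2)&(W[...,1]<.28); print('floor z',np.nanmedian(W[fm][:,2]))
    W=pts(s)
    rm=(W[...,0]>.36)&(W[...,0]<.42)&(W[...,1]>.2)&(W[...,1]<.5); print('riser z side',np.nanmedian(W[rm][:,2]))
    fm=(W[...,0]>.56)&(W[...,0]<.64)&(W[...,1]>.2)&(W[...,1]<.28); print('floor z',np.nanmedian(W[fm][:,2]))
E
python3 meas.py
python3 - <<'E'
from h import *
# zoom with grid for bay, lifter
t=cap('top'); s=cap('side')
def z(c,u0,v0,u1,v1,f,n):
    im=cv2.resize(c['color'][v0:v1,u0:u1],None,fx=f,fy=f,interpolation=cv2.INTER_CUBIC)
    im=im.copy()
    for u in range((u0+9)//10*10,u1,10):
        x=int((u-u0+.5)*f); cv2.line(im,(x,0),(x,6 if u%50 else 20),(255,0,0),1); 
        if u%20==0: cv2.putText(im,str(u),(x-10,16),0,.35,(255,0,255),1)
    for v in range((v0+9)//10*10,v1,10):
        y=int((v-v0+.5)*f); cv2.line(im,(0,y),(6,y),(255,0,0),1); cv2.putText(im,str(v),(8,y+4),0,.35,(255,0,255),1)
    save(im,n)
z(t,185,135,275,260,4.8,'tb.png'); z(t,325,215,405,255,9,'tl.png'); z(s,175,175,310,255,5.9,'sb.png'); z(s,255,140,330,190,9,'sl.png')
E
```

```text
top
(array([178.4, 219. ]), array([453.3, 400.3]), array([52.5, 68.8]), 14.5) depth z 0.0972
(array([146.1, 217.4]), array([461.6, 510.5]), array([52.9, 65.7]), 27.2) depth z 0.0976
(array([170. , 191.4]), array([550. , 430.8]), array([55.3, 66.9]), 30.3) depth z 0.0976
side
riser z top 0.07996959143375215
floor z 0.7830354250759661
riser z side 0.08005395291231615
floor z 0.46266333282045036
```

View pics/tb.png

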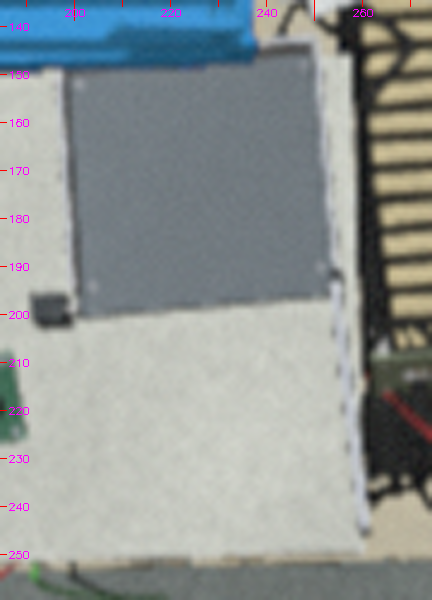

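View pics/tl.png

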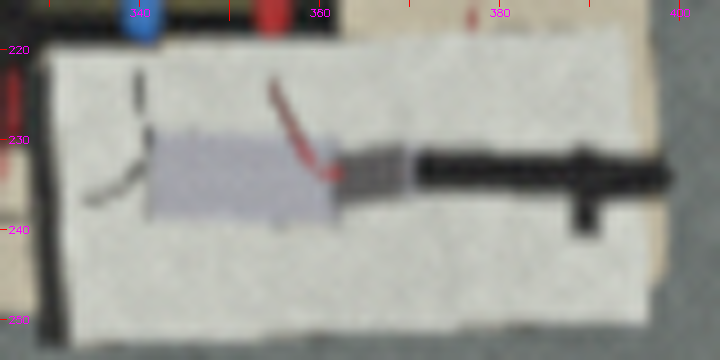

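View pics/sb.png

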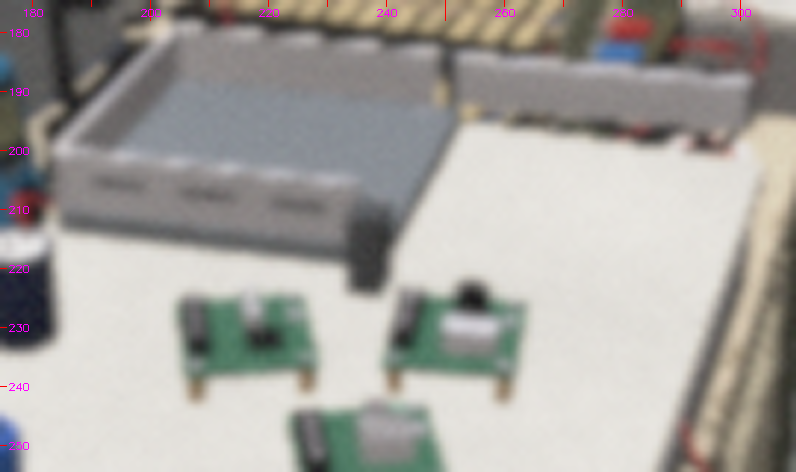

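View pics/sl.png

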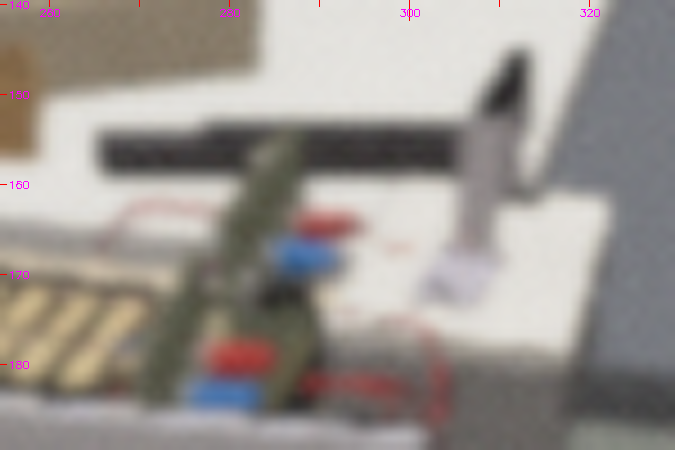

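```bash
cat > m2.py <<'E'
from h import *
def bfit(t,zp=0.097,centers=None,n=None):
    """non-white blobs on riser near green; returns centre, sizes, heading"""
    img=cv2.resize(t['color'],None,fx=4,fy=4,interpolation=cv2.INTER_CUBIC)
    hsv=cv2.cvtColor(img,cv2.COLOR_RGB2HSV)
    g=cv2.inRange(hsv,(50,60,30),(95,255,210))
    g=cv2.morphologyEx(g,cv2.MORPH_CLOSE,np.ones((13,13),np.uint8))
    dark=cv2.inRange(img,(0,0,0),(150,150,150))|cv2.inRange(hsv,(50,45,0),(95,255,255))
    res=[]
    for k in cv2.findContours(g,cv2.RETR_EXTERNAL,cv2.CHAIN_APPROX_NONE)[0]:
        if cv2.contourArea(k)<2000: continue
        c0=k.reshape(-1,2).mean(0)
        p=ray(t,(c0[0]+.5)/4-.5,(c0[1]+.5)/4-.5,zp)
        if not(.3<p[0]<.75 and .1<p[1]<.65): continue
        roi=np.zeros_like(g); cv2.circle(roi,tuple(c0.astype(int)),56,255,-1)
        d=cv2.morphologyEx((dark|g)&roi,cv2.MORPH_OPEN,np.ones((5,5),np.uint8))
        for nm,kk in (('all',d),('green',g&roi)):
            q=max(cv2.findContours(kk,cv2.RETR_EXTERNAL,cv2.CHAIN_APPROX_NONE)[0],key=cv2.contourArea)
            h=cv2.convexHull(q).reshape(-1,2)
            P=np.array([ray(t,(u+.5)/4-.5,(v+.5)/4-.5,zp)[:2] for u,v in h])
            r=cv2.minAreaRect((P*1000).astype(np.float32)); res.append((nm,r))
            print(nm,'px',(c0/4).round(0),'ctr',np.round(r[0],1),'size',np.round(r[1],1),'ang',round(r[2],1))
    return res
if __name__=='__main__':
    t=cap('top'); s=cap('side')
    bfit(t)
    R=lambda u,v,z,c=t: ray(c,u,v,z)[:2].round(4)
    print('floor NL,NR',R(201.2,200.8,.095),R(253.9,196.6,.095))
    print('gate end/hinge top',R(260.5,244.9,.13),R(254.7,192.8,.13))
    print('lifter tip L/R, base',R(340.9,229.5,.083),R(340.9,238.4,.083),R(362.,229.5,.083),R(362,238.4,.083))
    print('handle ends',R(371.2,233.5,.159),R(398.5,234.3,.159))
    print('stand corners',R(330,220,.08),R(396,218,.08),R(333,254,.08),R(397,250,.08))
    print('catch top',R(195.5,198.5,.126))
    for n,c in(('t',t),('s',s)):
        W=pts(c); ok=W[...,2]<.2
        fm=(W[...,0]>.56)&(W[...,0]<.64)&(W[...,1]>.2)&(W[...,1]<.28)&ok; print(n,'floor z',np.nanmedian(W[fm][:,2]),fm.sum())
        fm=(W[...,0]>.36)&(W[...,0]<.39)&(W[...,1]<-.25)&(W[...,1]>-.31)&(W[...,2]>.12)&ok; print('handle z',np.nanmedian(W[fm],axis=0),np.nanpercentile(W[fm],[5,95],axis=0).round(3).tolist() if fm.sum() else '',fm.sum())
        fm=(W[...,0]>.34)&(W[...,0]<.35)&(W[...,1]<-.15)&(W[...,1]>-.31)&ok; print('stand z',np.nanmedian(W[fm],axis=0),fm.sum())
E
python3 m2.py
```

```text
all px [179. 220.] ctr [455.4 400.7] size [65.7 73.1] ang 9.0
green px [179. 220.] ctr [454.6 400.7] size [57.6 67.8] ang 9.3
all px [147. 218.] ctr [463.5 512.3] size [66.8 72.3] ang 26.3
green px [147. 218.] ctr [462.5 510.5] size [56.9 67.8] ang 27.5
all px [170. 192.] ctr [551.5 432.4] size [67.3 71.9] ang 26.1
green px [170. 192.] ctr [550.2 431. ] size [57.  67.3] ang 27.1
floor NL,NR [0.5149 0.3227] [0.5245 0.1415]
gate end/hinge top [0.3574 0.1236] [0.5317 0.1382]
lifter tip L/R, base [ 0.4041 -0.1537] [ 0.3737 -0.1518] [ 0.402  -0.2261] [ 0.3717 -0.224 ]
handle ends [ 0.3828 -0.2352] [ 0.3777 -0.3234]
stand corners [ 0.438  -0.1187] [ 0.4386 -0.3473] [ 0.3218 -0.1223] [ 0.3291 -0.3415]
catch top [0.5184 0.3374]
t floor z 0.09525482843959177 519
handle z [ 0.37972668 -0.27996766  0.15865534] [[0.373, -0.307, 0.154], [0.387, -0.254, 0.164]] 92
stand z [ 0.3447108  -0.21811723  0.07892343] 172
s floor z 0.0950832713893821 160
handle z [ 0.37838513 -0.27698819  0.15777699] [[0.374, -0.308, 0.147], [0.389, -0.256, 0.16]] 21
stand z [ 0.34489231 -0.22342046 -0.74514489] 73
```

```bash
python3 - <<'E'
from h import *
t=cap('top'); s=cap('side')
for n,c in(('t',t),('s',s)):
    W=pts(c).reshape(-1,3); W=W[~np.isnan(W[:,0])]
    a=np.deg2rad(3.); d=W[:,:2]-[.616,.233]
    B=np.c_[d[:,0]*np.cos(a)+d[:,1]*np.sin(a), -d[:,0]*np.sin(a)+d[:,1]*np.cos(a), W[:,2]-.08]*1000
    w=B[(B[:,2]>44)&(B[:,2]<56)&(abs(B[:,0])<110)&(abs(B[:,1])<115)]
    print(n,'walltop pts',len(w))
    print(' left y',np.percentile(w[(w[:,1]>60)&(abs(w[:,0])<70)][:,1],[5,50,95]).round(1) if len(w) else '', ' right y',np.percentile(w[(w[:,1]<-60)&(abs(w[:,0])<70)][:,1],[5,50,95]).round(1))
    q=w[(w[:,0]>60)&(abs(w[:,1])<80)][:,0]; print(' far x',np.percentile(q,[5,50,95]).round(1) if len(q) else None)
    f=B[(abs(B[:,2]-15)<4)&(abs(B[:,1])<60)&(abs(B[:,0])<120)]; print(' floor x rng',np.percentile(f[:,0],[0.5,1,99,99.5]).round(1))
    f=B[(abs(B[:,2]-15)<4)&(abs(B[:,0])<60)&(abs(B[:,1])<120)]; print(' floor y rng',np.percentile(f[:,1],[0.5,1,99,99.5]).round(1))
    g=B[(B[:,2]>25)&(B[:,2]<56)&(B[:,0]<-95)&(B[:,0]>-290)&(abs(B[:,1]+95)<60)]
    print(' gate',len(g),g[:,0].min() if len(g) else '', np.polyfit(g[:,0],g[:,1],1) if len(g) else '')
im=cv2.resize(t['color'][138:206,190:262],None,fx=8,fy=8,interpolation=cv2.INTER_CUBIC).copy()
a=np.deg2rad(3.)
def px(p):
    q=t['camera_from_world']@np.r_[p,1]; return np.array([t['cx']+t['fx']*q[0]/-q[2], t['cy']-t['fy']*q[1]/-q[2]])
for z,col,xs,ys in((.095,(255,0,0),82.5,90),(.13,(0,255,0),82.5,90)):
    P=[]
    for x,y in((-xs,-ys),(-xs,ys),(xs,ys),(xs,-ys)):
        wx=.616+(x*np.cos(a)-y*np.sin(a))/1000; wy=.233+(x*np.sin(a)+y*np.cos(a))/1000
        P.append((px([wx,wy,z])-[190,138]+.5)*8)
    cv2.polylines(im,[np.array(P).astype(int)],True,col,1)
save(im,'bayfit.png')
E
```

```text
t walltop pts 202
 left y [92.6 94.7 97.5]  right y [-91.9 -89.7 -87.5]
 far x [82.  84.9 88.2]
 floor x rng [-94.7 -93.9  79.6  81.1]
 floor y rng [-86.3 -85.4  91.1  91.9]
 gate 182 -267.63481857264856 [-7.92025187e-02 -1.17909939e+02]
s walltop pts 306
 left y [92.9 96.  98.9]  right y [-92.6 -89.2 -85.3]
 far x [84.6 86.5 88.5]
 floor x rng [-93.  -92.8  86.8  87. ]
 floor y rng [-92.2 -91.2  99.1  99.6]
 gate 386 -265.75811635033347 [ 1.20409766e-02 -9.05558202e+01]
```

View pics/bayfit.png

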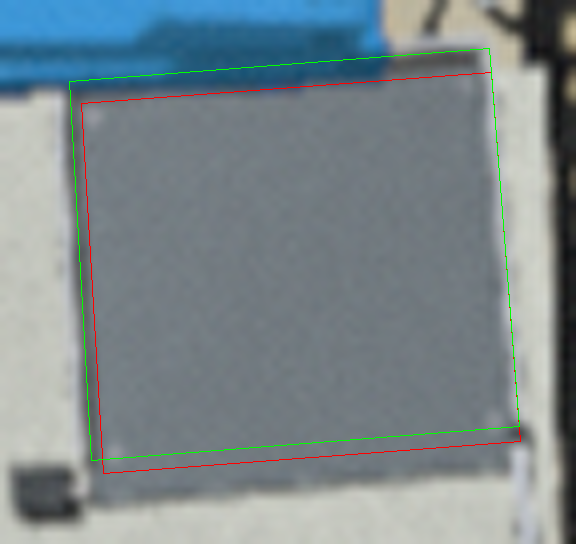

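```bash
python3 - <<'E'
from h import *
for n in('top','side'):
    W=pts(cap(n)).reshape(-1,3); W=W[~np.isnan(W[:,0])]
    for x0 in np.arange(.3,.95,.05):
        q=W[(W[:,0]>=x0)&(W[:,0]<x0+.05)&(W[:,1]>-.4)&(W[:,1]<.7)&(W[:,2]>.16)]
        if len(q): print(n,round(x0,2),len(q),'z',np.percentile(q[:,2],[1,50,99]).round(2),'y',np.percentile(q[:,1],[1,99]).round(2))
E
```

```text
top 0.35 49 z [0.16 0.16 0.16] y [-0.32 -0.24]
top 0.55 1978 z [0.53 0.74 0.87] y [-0.05  0.05]
top 0.6 42142 z [0.39 0.79 0.98] y [-0.18  0.65]
top 0.65 8284 z [0.38 0.85 0.96] y [-0.19  0.48]
top 0.7 4668 z [0.35 0.78 0.87] y [-0.38  0.18]
top 0.75 2402 z [0.37 0.5  0.79] y [-0.38  0.18]
top 0.8 1829 z [0.39 0.57 0.72] y [-0.36  0.18]
top 0.85 425 z [0.5  0.59 0.66] y [-0.38  0.18]
top 0.9 641 z [0.46 0.54 0.59] y [0.08 0.18]
side 0.35 8 z [0.16 0.16 0.16] y [-0.3  -0.24]
side 0.55 122 z [0.53 0.61 0.71] y [-0.03  0.05]
side 0.6 9851 z [0.38 0.53 0.7 ] y [-0.17  0.67]
side 0.65 7642 z [0.38 0.54 0.7 ] y [-0.18  0.68]
side 0.7 5823 z [0.34 0.52 0.7 ] y [-0.29  0.69]
side 0.75 4181 z [0.37 0.54 0.7 ] y [-0.27  0.69]
side 0.8 4558 z [0.16 0.42 0.66] y [-0.34  0.7 ]
side 0.85 3072 z [0.16 0.2  0.63] y [-0.37  0.68]
side 0.9 758 z [0.18 0.47 0.63] y [-0.    0.59]
```

```bash
python3 - <<'E'
from h import *
for n in('top','side'):
    W=pts(cap(n)).reshape(-1,3); W=W[~np.isnan(W[:,0])]
    for z0 in np.arange(.34,.8,.04):
      r=[]
      for y0 in np.arange(-.2,.7,.1):
        q=W[(W[:,2]>=z0)&(W[:,2]<z0+.04)&(W[:,1]>y0)&(W[:,1]<y0+.1)&(W[:,0]>.4)]
        r.append(round(float(np.percentile(q[:,0],2)),3) if len(q)>5 else None)
      print(n,round(z0,2),r)
E
```

```text
top 0.34 [None, None, 0.645, 0.646, 0.615, 0.614, 0.61, 0.607, 0.605]
top 0.38 [None, None, 0.658, 0.619, 0.615, 0.615, 0.612, 0.609, 0.606]
top 0.42 [None, None, 0.718, 0.608, 0.606, 0.608, 0.61, 0.611, 0.609]
top 0.46 [None, None, 0.749, 0.611, 0.61, 0.613, 0.612, None, 0.61]
top 0.5 [0.604, 0.594, 0.589, 0.613, 0.611, 0.613, 0.612, 0.61, 0.607]
top 0.54 [0.608, 0.597, 0.591, 0.62, 0.616, 0.617, 0.615, 0.615, 0.614]
top 0.58 [0.611, 0.6, 0.595, 0.619, 0.618, 0.62, 0.618, 0.616, 0.616]
top 0.62 [0.604, 0.593, 0.59, 0.612, 0.612, 0.614, 0.612, 0.612, 0.611]
top 0.66 [0.607, 0.596, 0.591, 0.607, 0.608, 0.609, 0.611, 0.612, 0.612]
top 0.7 [0.606, 0.595, 0.591, 0.608, 0.609, 0.61, 0.613, 0.614, 0.614]
top 0.74 [0.613, 0.599, 0.594, 0.613, 0.613, 0.616, 0.619, 0.616, None]
top 0.78 [0.607, 0.595, 0.589, 0.616, 0.617, 0.621, 0.621, None, None]
side 0.34 [0.706, 0.707, 0.647, 0.617, 0.618, 0.616, 0.613, 0.609, 0.608]
side 0.38 [None, None, 0.656, 0.621, 0.619, 0.618, 0.616, 0.611, 0.609]
side 0.42 [None, None, None, 0.609, 0.608, 0.61, 0.614, 0.613, 0.612]
side 0.46 [None, None, None, 0.616, 0.612, 0.616, 0.617, 0.814, 0.617]
side 0.5 [0.608, 0.597, 0.592, 0.615, 0.614, 0.615, 0.615, 0.611, 0.61]
side 0.54 [0.615, None, 0.594, 0.62, 0.619, 0.62, 0.618, 0.617, 0.617]
side 0.58 [0.615, 0.603, 0.599, 0.622, 0.621, 0.622, 0.621, 0.62, 0.62]
side 0.62 [0.612, 0.597, 0.595, 0.615, 0.615, 0.617, 0.614, 0.614, 0.614]
side 0.66 [0.611, 0.598, 0.595, 0.616, 0.611, None, 0.625, None, None]
side 0.7 [0.61, 0.6, 0.623, None, None, None, None, None, None]
side 0.74 [None, None, None, None, None, None, None, None, None]
side 0.78 [None, None, None, None, None, None, None, None, None]
```

```bash
python3 - <<'E'
from h import *
Q=[]
for n in('top','side'):
    W=pts(cap(n)).reshape(-1,3); W=W[~np.isnan(W[:,0])]
    Q.append(W)
    d=W-[.16,.5,.231]
    # radial / tangential
    a=1.262; r=d[:,0]*np.cos(a)+d[:,1]*np.sin(a); tg=-d[:,0]*np.sin(a)+d[:,1]*np.cos(a)
    for z0 in np.arange(0,.5,.03):
        m=(d[:,2]>=z0)&(d[:,2]<z0+.03)&(abs(r)<.25)&(abs(tg)<.2)
        if m.sum()>3: print(n,'z+%.2f'%z0,m.sum(),'radial',np.percentile(r[m],[1,99]).round(3),'tang',np.percentile(tg[m],[1,99]).round(3))
E
```

```text
top z+0.12 10 radial [-0.037 -0.031] tang [0.005 0.023]
top z+0.15 19 radial [-0.038 -0.031] tang [-0.002  0.022]
top z+0.18 35 radial [-0.04  -0.031] tang [-0.01   0.026]
top z+0.21 157 radial [-0.139 -0.028] tang [-0.056  0.051]
top z+0.24 356 radial [-0.204  0.003] tang [-0.067  0.052]
top z+0.27 1236 radial [-0.243  0.039] tang [-0.068  0.069]
top z+0.30 5186 radial [-0.244  0.035] tang [-0.062  0.065]
top z+0.33 184 radial [-0.25  -0.215] tang [-0.005  0.031]
side z+0.00 122 radial [-0.046  0.057] tang [-0.011  0.01 ]
side z+0.03 183 radial [-0.05  0.06] tang [-0.011  0.012]
side z+0.06 313 radial [-0.07   0.075] tang [-0.012  0.016]
side z+0.09 422 radial [-0.06   0.072] tang [-0.018  0.019]
side z+0.12 422 radial [0.001 0.039] tang [-0.033  0.036]
side z+0.15 595 radial [-0.006  0.038] tang [-0.035  0.036]
side z+0.18 547 radial [0.   0.04] tang [-0.034  0.038]
side z+0.21 752 radial [-0.122  0.041] tang [-0.047  0.067]
side z+0.24 1246 radial [-0.199  0.047] tang [-0.06   0.069]
side z+0.27 1575 radial [-0.235  0.05 ] tang [-0.061  0.069]
side z+0.30 1623 radial [-0.245  0.043] tang [-0.06   0.066]
side z+0.33 51 radial [-0.25 -0.22] tang [-0.004  0.04 ]
```

```bash
python3 - <<'E'
from h import *
s=cap('side'); save(cv2.resize(s['color'][20:250,300:512],None,fx=2.6,fy=2.6,interpolation=cv2.INTER_CUBIC),'arm.png')
E
```

```text
(no output)
```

View pics/arm.png

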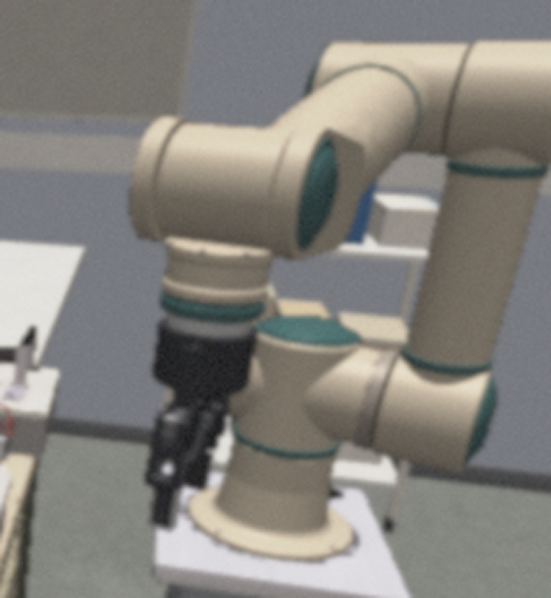

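```bash
cat > pl.py <<'E'
import numpy as np, sys
from scipy.spatial.transform import Rotation as Ro
from cell import bot
GX=0.100; T=12.
def Rt(h,t=T):
    h=np.deg2rad(h); t=np.deg2rad(t); f=np.array([np.cos(h),np.sin(h),0])
    z=np.sin(t)*f-np.cos(t)*np.array([0,0,1.]); y=np.array([np.sin(h),-np.cos(h),0]); x=np.cross(y,z)
    return np.c_[x,y,z]
def grip2tcp(G,h,t=T): return np.asarray(G)+.019*Rt(h,t)[:,2]
def blade2tcp(B,h,t=T):
    hh=np.deg2rad(h); f=np.array([np.cos(hh),np.sin(hh),0])
    return grip2tcp(np.asarray(B)-GX*f+[0,0,.07],h,t)
def delta(p1,R1,p0=None,R0=None):
    s=bot.sense()
    if p0 is None: p0=s['ee_pos']
    if R0 is None: R0=Ro.from_rotvec(s['tool_rot']).as_matrix()
    return Ro.from_matrix(R1@R0.T).as_rotvec()/np.deg2rad(6), (np.asarray(p1)-p0)/.025
def go(name,p1,R1,p0=None,R0=None):
    r,t=delta(p1,R1,p0,R0); n=int(np.ceil(max(abs(r).max(),abs(t).max())))
    print(name,'tcp',np.round(p1,4),'turn',r.round(2),'shift',t.round(2),'min rows',n, '/n:',(r/max(n,1)).round(3),(t/max(n,1)).round(3)); return p1,R1
def state():
    s=bot.sense(); print('t',round(s['time_s'],2),'q',s['joints'].round(2),'tcp',s['ee_pos'].round(4),'F',s['wrist_force'].round(1),'g',round(s['grip_width'],3))
    R=Ro.from_rotvec(s['tool_rot']).as_matrix(); y=R[:,1]; print(' heading',np.rad2deg(np.arctan2(y[0],-y[1])).round(2),'tilt z',R[:,2].round(3),'y',y.round(3))
def blade():
    s=bot.sense(); R=Ro.from_rotvec(s['tool_rot']).as_matrix(); y=R[:,1]; h=np.arctan2(y[0],-y[1]); f=np.array([np.cos(h),np.sin(h),0])
    B=s['ee_pos']-.019*R[:,2]+GX*f-[0,0,.07]; print(' blade',B.round(4),'h',np.rad2deg(h).round(2)); return B,np.rad2deg(h)
E
python3 - <<'E'
from pl import *
state()
G=np.array([.381,-.288,.149])
p,R=go('via',[.42,.10,.28],Rt(87,0))
p,R=go('above',grip2tcp(G+[0,0,.09],87),Rt(87),p,R)
p,R=go('down',grip2tcp(G,87),Rt(87),p,R)
E
```

```text
t 0.95 q [ 1.19  0.05  1.4   0.    1.69 -0.07] tcp [0.1595 0.5002 0.2313] F [0.8 0.3 0. ] g 0.998
 heading 162.31 tilt z [ 0.  0. -1.] y [0.304 0.953 0.   ]
via tcp [0.42 0.1  0.28] turn [ -0.     0.   -12.55] shift [ 10.42 -16.01   1.95] min rows 17 /n: [-0.     0.    -0.738] [ 0.613 -0.942  0.115]
above tcp [ 0.3812 -0.2841  0.2204] turn [ 2.  -0.1  0. ] shift [ -1.55 -15.36  -2.38] min rows 16 /n: [ 0.125 -0.007  0.   ] [-0.097 -0.96  -0.149]
down tcp [ 0.3812 -0.2841  0.1304] turn [0. 0. 0.] shift [ 0.   0.  -3.6] min rows 4 /n: [0. 0. 0.] [ 0.   0.  -0.9]
```

step_arm(
  steps=[
    [[0, 0, -0.74], [0.61, -0.9, 0.3], -1],
    [[0, 0, -0.74], [0.61, -0.94, 0.3], -1],
    [[0, 0, -0.74], [0.61, -0.94, 0.3], -1],
    [[0, 0, -0.74], [0.61, -0.94, 0.3], -1],
    [[0, 0, -0.74], [0.61, -0.94, 0.3], -1],
    [[0, 0, -0.74], [0.61, -0.94, 0.3], -1],
    [[0, 0, -0.74], [0.61, -0.94, 0], -1],
    [[0, 0, -0.74], [0.61, -0.94, 0], -1],
    [[0, 0, -0.74], [0.61, -0.94, 0], -1],
    [[0, 0, -0.74], [0.61, -0.94, 0], -1],
    [[0, 0, -0.74], [0.61, -0.94, 0], -1],
    [[0, 0, -0.74], [0.61, -0.94, 0], -1],
  ],
)

```text
time_s: 1.95
ee_pos: [0.343, 0.2179, 0.2766]
tool_rot: [1.828, 2.554, 0.001]
wrist_force: [0.1, -0.4, 0.0]
grip_width: 1.002
```

step_arm(
  steps=[
    [[0, 0, -0.74], [0.61, -0.94, 0], -1],
    [[0, 0, -0.74], [0.61, -0.94, 0], -1],
    [[0, 0, -0.74], [0.61, -0.94, 0], -1],
    [[0, 0, -0.74], [0.61, -0.94, 0], -1],
    [[0, 0, -0.74], [0.61, -0.94, 0], -1],
    [[0, 0, 0], [0, -0.9, 0], -1],
    [[0, 0, 0], [0, -0.9, 0], -1],
    [[0, 0, 0], [0, -0.9, 0], -1],
  ],
)

```text
time_s: 2.62
ee_pos: [0.4188, 0.033, 0.2763]
tool_rot: [-2.282, -2.159, -0.0]
wrist_force: [0.3, -0.4, -0.6]
grip_width: 1.006
```

```bash
python3 - <<'E'
from pl import *
state()
G=np.array([.381,-.288,.149])
p,R=go('above',grip2tcp(G+[0,0,.09],87),Rt(87))
E
```

```text
t 2.62 q [-0.01 -0.25  1.6   0.    1.8   0.05] tcp [0.4188 0.033  0.2763] F [ 0.3 -0.4 -0.6] g 1.006
 heading 86.82 tilt z [-0.  0. -1.] y [ 0.998 -0.056 -0.   ]
above tcp [ 0.3812 -0.2841  0.2204] turn [ 2.   -0.11  0.03] shift [ -1.5  -12.68  -2.23] min rows 13 /n: [ 0.154 -0.008  0.002] [-0.116 -0.976 -0.172]
```

step_arm(
  steps=[
    [[0, 0, 0], [-0.12, -0.98, 0], -1],
    [[0, 0, 0], [-0.12, -0.98, 0], -1],
    [[0.2, -0.01, 0], [-0.12, -0.98, 0], -1],
    [[0.2, -0.01, 0], [-0.12, -0.98, 0], -1],
    [[0.2, -0.01, 0], [-0.12, -0.98, 0], -1],
    [[0.2, -0.01, 0], [-0.12, -0.98, 0], -1],
    [[0.2, -0.01, 0], [-0.12, -0.98, 0], -1],
    [[0.2, -0.01, 0], [-0.12, -0.98, 0], -1],
    [[0.2, -0.01, 0], [-0.12, -0.98, -0.3], -1],
    [[0.2, -0.01, 0], [-0.12, -0.98, -0.4], -1],
    [[0.2, -0.01, 0], [-0.12, -0.98, -0.5], -1],
    [[0.2, -0.01, 0], [-0.12, -0.98, -0.5], -1],
  ],
)

```text
time_s: 3.62
ee_pos: [0.3825, -0.2611, 0.2336]
tool_rot: [-2.171, -2.054, -0.229]
wrist_force: [0.4, 0.4, 0.5]
grip_width: 0.999
```

step_arm(
  steps=[
    [[0, 0, 0], [-0.06, -0.9, -0.5], -1],
    [[0, 0, 0], [0, 0, 0], -1],
    [[0, 0, 0], [0, 0, 0], -1],
  ],
)

```text
time_s: 3.87
ee_pos: [0.3808, -0.2827, 0.2204]
tool_rot: [-2.171, -2.05, -0.228]
wrist_force: [0.0, 0.2, 0.8]
grip_width: 1.002
```

```bash
python3 - <<'E'
from pl import *
from h import *
state()
G=np.array([.381,-.288,.149])
go('down',grip2tcp(G,87),Rt(87))
t=cap('top'); s=cap('side')
a=cv2.resize(t['color'][190:290,310:430],None,fx=4,fy=4); b=cv2.resize(s['color'][90:190,240:360],None,fx=4,fy=4)
save(np.vstack([a[:300],b[:300]]),'g1.png')
E
```

```text
t 3.87 q [-0.81  0.01  1.47  0.16  1.8  -0.73] tcp [ 0.3808 -0.2827  0.2204] F [0.  0.2 0.8] g 1.002
 heading 86.73 tilt z [ 0.009  0.21  -0.978] y [ 0.998 -0.057 -0.003]
down tcp [ 0.3812 -0.2841  0.1304] turn [-0.02 -0.02  0.05] shift [ 0.01 -0.05 -3.6 ] min rows 4 /n: [-0.005 -0.006  0.011] [ 0.004 -0.013 -0.9  ]
```

View pics/g1.png

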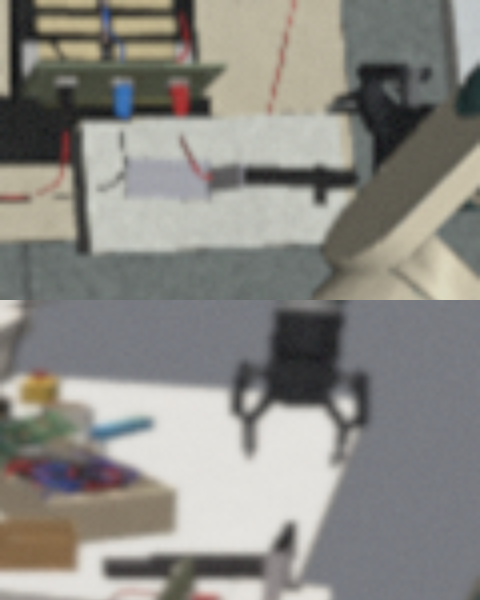

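step_arm(
  steps=[
    [[0, 0, 0], [0, 0, -0.9], -1],
    [[0, 0, 0], [0, 0, -0.9], -1],
    [[0, 0, 0], [0, 0, -0.8], -1],
    [[0, 0, 0], [0, -0.05, -0.6], -1],
    [[0, 0, 0], [0, 0, -0.4], -1],
    [[0, 0, 0], [0, 0, 0], -0.2],
    [[0, 0, 0], [0, 0, 0], 0.2],
    [[0, 0, 0], [0, 0, 0], 0.5],
    [[0, 0, 0], [0, 0, 0], 1],
    [[0, 0, 0], [0, 0, 0], 1],
    [[0, 0, 0], [0, 0, 0], 1],
    [[0, 0, 0], [0, 0, 0], 1],
  ],
)

```text
time_s: 4.97
ee_pos: [0.3816, -0.2839, 0.1322]
tool_rot: [-2.172, -2.055, -0.228]
wrist_force: [0.1, -0.7, 3.3]
grip_width: 0.181
```

step_arm(
  steps=[
    [[0, 0, 0], [0, 0, 0], 1],
    [[0, 0, 0], [0, 0, 0], 1],
    [[0, 0, 0], [0, 0, 0], 1],
    [[0, 0, 0], [0, 0, 0], 1],
  ],
)

```text
time_s: 5.3
ee_pos: [0.3816, -0.2839, 0.1322]
tool_rot: [-2.172, -2.055, -0.228]
wrist_force: [-0.5, 0.2, 4.9]
grip_width: 0.175
```

```bash
python3 - <<'E'
from pl import *
state(); blade()
E
```

```text
t 5.3 q [-0.81  0.07  1.59  0.15  1.62 -0.76] tcp [ 0.3816 -0.2839  0.1322] F [-0.5  0.2  4.9] g 0.175
 heading 86.83 tilt z [ 0.012  0.207 -0.978] y [ 0.998 -0.055  0.   ]
 blade [ 0.3869 -0.188   0.0808] h 86.83
```

```bash
cat > ins.py <<'E'
from pl import *
def f(h): h=np.deg2rad(h); return np.array([np.cos(h),np.sin(h),0])
E
python3 - <<'E'
from ins import *
s=bot.sense(); p=s['ee_pos']+[0,0,.11]; R=Ro.from_rotvec(s['tool_rot']).as_matrix()
B=np.array([.455,.4005,0]); h=9
q,R2=go('pre high',blade2tcp(B-.085*f(h)+[0,0,.16],h),Rt(h),p,R)
q,R2=go('pre low',blade2tcp(B-.085*f(h)+[0,0,.0848],h),Rt(h),q,R2)
go('in',blade2tcp(B-.004*f(h)+[0,0,.0848],h),Rt(h),q,R2)
E
```

```text
pre high tcp [0.2762 0.3722 0.2114] turn [ 1.000e-02 -0.000e+00 -1.297e+01] shift [-4.22 26.24 -1.23] min rows 27 /n: [ 0.   -0.   -0.48] [-0.156  0.972 -0.046]
pre low tcp [0.2762 0.3722 0.1362] turn [0. 0. 0.] shift [ 0.    0.   -3.01] min rows 4 /n: [0. 0. 0.] [ 0.     0.    -0.752]
in tcp [0.3562 0.3848 0.1362] turn [0. 0. 0.] shift [3.2  0.51 0.  ] min rows 4 /n: [0. 0. 0.] [0.8   0.127 0.   ]
```

step_arm(
  steps=[
    [[0, 0, 0], [0, 0, 0.1], 1],
    [[0, 0, 0], [0, 0, 0.3], 1],
    [[0, 0, 0], [0, 0, 0.5], 1],
    [[0, 0, 0], [0, 0, 0.6], 1],
    [[0, 0, 0], [0, 0, 0.6], 1],
    [[0, 0, 0], [0, 0, 0.6], 1],
    [[0, 0, 0], [0, 0, 0.6], 1],
    [[0, 0, 0], [0, 0, 0.6], 1],
    [[0, 0, 0], [0, 0, 0.5], 1],
  ],
)

```text
time_s: 6.05
ee_pos: [0.3814, -0.2836, 0.2435]
tool_rot: [-2.172, -2.055, -0.227]
wrist_force: [0.5, 0.7, -1.4]
grip_width: 0.178
```

```bash
python3 - <<'E'
from ins import *
from h import *
state(); blade()
t=cap('top'); s=cap('side')
a=cv2.resize(t['color'][190:290,310:430],None,fx=4,fy=4); b=cv2.resize(s['color'][90:190,240:360],None,fx=4,fy=4)
save(np.vstack([a[:300],b[:300]]),'g2.png')
E
```

```text
t 6.05 q [-0.81  0.01  1.43  0.16  1.84 -0.72] tcp [ 0.3814 -0.2836  0.2435] F [ 0.5  0.7 -1.4] g 0.178
 heading 86.84 tilt z [ 0.011  0.207 -0.978] y [ 0.998 -0.055  0.   ]
 blade [ 0.3867 -0.1877  0.192 ] h 86.84
```

View pics/g2.png

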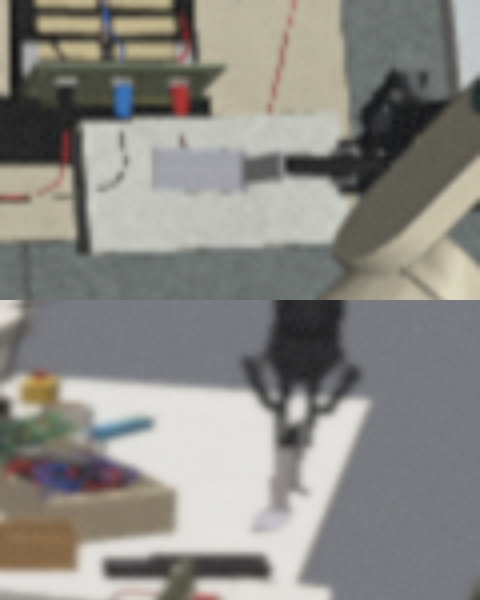

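step_arm(
  steps=[
    [[0, 0, 0], [0.1, 0.4, 0.3], 1],
    [[0, 0, -0.2], [0.2, 0.7, 0.3], 1],
    [[0, 0, -0.46], [0.2, 0.95, 0.3], 1],
    [[0, 0, -0.46], [0.2, 0.95, 0.3], 1],
    [[0, 0, -0.46], [0.2, 0.95, 0], 1],
    [[0, 0, -0.46], [0.2, 0.95, 0], 1],
    [[0, 0, -0.46], [0.2, 0.95, 0], 1],
    [[0, 0, -0.46], [0.2, 0.95, 0], 1],
    [[0, 0, -0.46], [0.2, 0.95, 0], 1],
    [[0, 0, -0.46], [0.2, 0.95, 0], 1],
    [[0, 0, -0.46], [0.2, 0.95, 0], 1],
    [[0, 0, -0.46], [0, 0.95, 0], 1],
  ],
)

```text
time_s: 7.15
ee_pos: [0.4335, -0.0166, 0.2705]
tool_rot: [-2.647, -1.464, -0.276]
wrist_force: [0.7, -0.2, 0.8]
grip_width: 0.173
```

step_arm(
  steps=[
    [[0, 0, -0.46], [-0.2, 0.95, 0], 1],
    [[0, 0, -0.46], [-0.4, 0.95, 0], 1],
    [[0, 0, -0.46], [-0.5, 0.95, 0], 1],
    [[0, 0, -0.46], [-0.5, 0.95, 0], 1],
    [[0, 0, -0.46], [-0.5, 0.95, 0], 1],
    [[0, 0, -0.46], [-0.5, 0.95, 0], 1],
    [[0, 0, -0.46], [-0.5, 0.95, 0], 1],
    [[0, 0, -0.46], [-0.5, 0.95, 0], 1],
    [[0, 0, -0.46], [-0.5, 0.95, -0.1], 1],
    [[0, 0, -0.46], [-0.5, 0.95, -0.2], 1],
    [[0, 0, -0.46], [-0.5, 0.95, -0.2], 1],
    [[0, 0, -0.46], [-0.5, 0.95, -0.2], 1],
  ],
)

```text
time_s: 8.15
ee_pos: [0.292, 0.2675, 0.253]
tool_rot: [-3.008, -0.661, -0.315]
wrist_force: [0.4, 0.6, -1.2]
grip_width: 0.173
```

```bash
cat > look.py <<'E'
from ins import *
from h import *
import m2
def zoom(name, t=None, tw=(90,145,270,255), sw=(160,130,330,290)):
    t=cap('top') if t is None else t; s=cap('side')
    def ex(c,w):
        u0,v0,u1,v1=w; f=min(4.5, 790/(u1-u0), 590/(v1-v0)); return cv2.resize(c['color'][v0:v1,u0:u1],None,fx=f,fy=f,interpolation=cv2.INTER_CUBIC)
    save(ex(t,tw),name+'t.png'); save(ex(s,sw),name+'s.png'); return t,s
E
python3 - <<'E'
from look import *
state(); blade()
t=cap('top'); m2.bfit(t)
B=np.array([.455,.4005,0]); h=9
q,R2=go('pre high',blade2tcp(B-.085*f(h)+[0,0,.16],h),Rt(h))
E
```

```text
t 8.15 q [ 0.68 -0.5   1.84 -0.05  1.6   1.82] tcp [0.292  0.2675 0.253 ] F [ 0.4  0.6 -1.2] g 0.173
 heading 24.8 tilt z [ 0.188  0.088 -0.978] y [ 0.419 -0.908 -0.001]
 blade [0.3792 0.3078 0.2016] h 24.8
all px [179. 220.] ctr [455.3 400.7] size [65.9 73.1] ang 9.3
green px [179. 220.] ctr [454.2 400.7] size [56.6 67.8] ang 9.8
all px [147. 218.] ctr [463.7 512.3] size [66.7 72.4] ang 26.7
green px [147. 218.] ctr [462.3 510.4] size [56.9 67.9] ang 28.0
all px [170. 192.] ctr [551.5 432.4] size [67.7 72.4] ang 26.6
green px [170. 192.] ctr [550.6 431.4] size [57.6 67.8] ang 25.7
pre high tcp [0.2762 0.3722 0.2114] turn [-0.02 -0.04 -2.64] shift [-0.54  4.06 -1.61] min rows 5 /n: [-0.005 -0.008 -0.528] [-0.108  0.813 -0.322]
```

step_arm(
  steps=[
    [[0, 0, -0.53], [-0.11, 0.81, -0.32], 1],
    [[0, 0, -0.53], [-0.11, 0.81, -0.32], 1],
    [[0, 0, -0.53], [-0.11, 0.81, -0.32], 1],
    [[0, 0, -0.53], [-0.11, 0.81, -0.32], 1],
    [[0, 0, -0.53], [-0.11, 0.81, -0.32], 1],
    [[0, 0, 0], [0, 0, -0.8], 1],
    [[0, 0, 0], [0, 0, -0.8], 1],
    [[0, 0, 0], [0, 0, -0.5], 1],
    [[0, 0, 0], [0, 0, 0], 1],
    [[0, 0, 0], [0, 0, 0], 1],
  ],
)

```text
time_s: 9.03
ee_pos: [0.2793, 0.3673, 0.1606]
tool_rot: [-3.099, -0.245, -0.323]
wrist_force: [-0.1, 0.6, -1.2]
grip_width: 0.176
```

```bash
python3 - <<'E'
from look import *
state(); blade()
B=np.array([.455,.4005,0]); h=9.3
q,R2=go('pre low',blade2tcp(B-.085*f(h)+[0,0,.0845],h),Rt(h))
go('in',blade2tcp(B-.004*f(h)+[0,0,.0845],h),Rt(h),q,R2)
zoom('p1')
E
```

```text
t 9.03 q [ 0.93 -0.21  1.8  -0.15  1.4   2.36] tcp [0.2793 0.3673 0.1606] F [-0.1  0.6 -1.2] g 0.176
 heading 9.02 tilt z [ 0.204  0.032 -0.978] y [ 0.157 -0.988  0.   ]
 blade [0.3742 0.3824 0.1092] h 9.02
pre low tcp [0.2763 0.3712 0.1359] turn [ 0.01 -0.02  0.05] shift [-0.12  0.16 -0.99] min rows 1 /n: [ 0.005 -0.015  0.046] [-0.118  0.156 -0.988]
in tcp [0.3563 0.3843 0.1359] turn [0. 0. 0.] shift [3.2  0.52 0.  ] min rows 4 /n: [0. 0. 0.] [0.799 0.131 0.   ]
```

View pics/p1t.png

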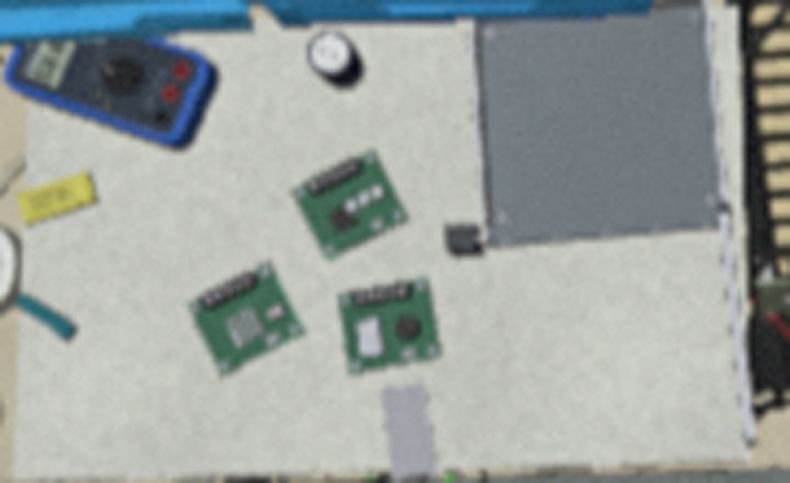

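View pics/p1s.png

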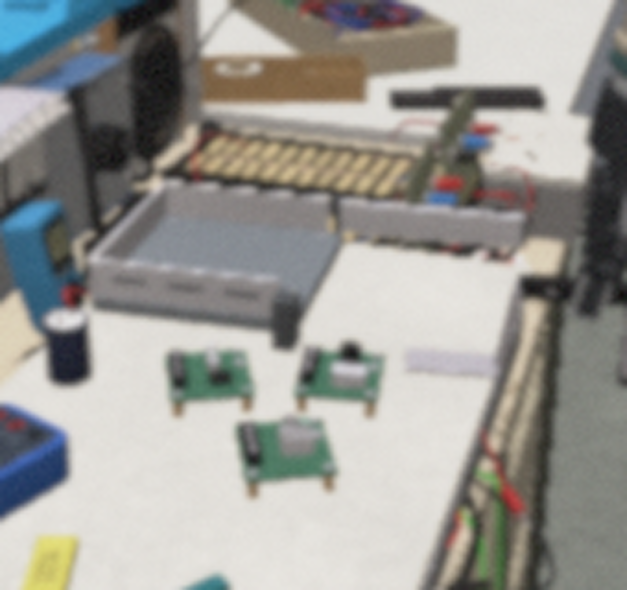

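step_arm(
  steps=[
    [[0, 0, 0.05], [-0.12, 0.18, -0.4], 1],
    [[0, 0, 0], [0, 0, -0.4], 1],
    [[0, 0, 0], [0, 0, -0.18], 1],
    [[0, 0, 0], [0, 0, 0], 1],
    [[0, 0, 0], [0, 0, 0], 1],
  ],
)

```text
time_s: 9.55
ee_pos: [0.2769, 0.372, 0.1363]
tool_rot: [-3.097, -0.252, -0.325]
wrist_force: [1.0, 0.3, -0.5]
grip_width: 0.174
```

```bash
python3 - <<'E'
from look import *
state(); blade()
B=np.array([.455,.4005,0]); h=9.3
go('in',blade2tcp(B-.004*f(h)+[0,0,.0845],h),Rt(h))
t,s=zoom('p2')
# blade measurement from top: lavender pixels
W=pts(t)
m=(W[...,0]>.33)&(W[...,0]<.42)&(W[...,1]>.34)&(W[...,1]<.43)
im=t['color'].astype(int); lav=(im[...,2]-im[...,1]>6)&m
v,u=np.nonzero(lav); print(len(u),np.nanmedian(W[lav],axis=0))
P=np.array([ray(t,a,b,.0865)[:2] for a,b in zip(u,v)]); print(np.percentile(P,[2,50,98],axis=0).round(4)); print(cv2.minAreaRect((P*1000).astype(np.float32)))
E
```

```text
t 9.55 q [ 0.94 -0.18  1.83 -0.15  1.35  2.37] tcp [0.2769 0.372  0.1363] F [ 1.   0.3 -0.5] g 0.174
 heading 9.32 tilt z [ 0.205  0.034 -0.978] y [ 0.162 -0.987 -0.   ]
 blade [0.3717 0.3875 0.0849] h 9.32
in tcp [0.3563 0.3843 0.1359] turn [-0.   -0.01 -0.  ] shift [ 3.18  0.49 -0.02] min rows 4 /n: [-0.    -0.001 -0.001] [ 0.794  0.124 -0.004]
87 [0.36973405 0.38939298 0.08690298]
[[0.3394 0.3725]
 [0.3699 0.3895]
 [0.3981 0.4031]]
((369.32049560546875, 386.53851318359375), (63.3160400390625, 28.743343353271484), 10.937417984008789)
```

View pics/p2s.png

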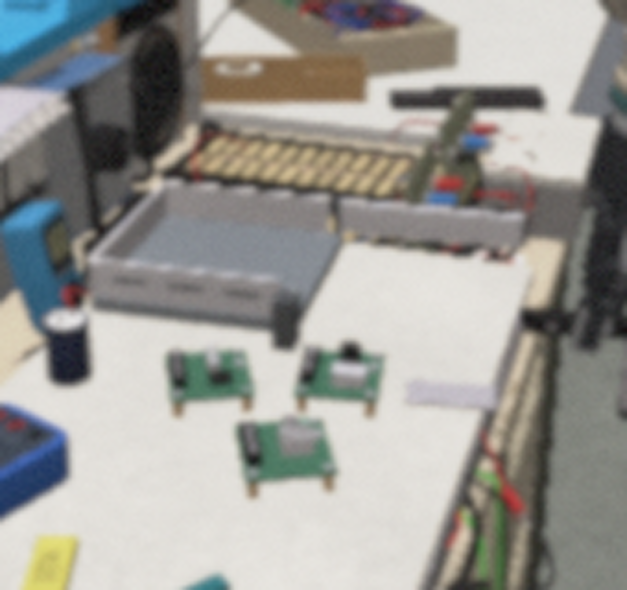

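step_arm(
  steps=[
    [[0, 0, 0], [0.3, 0.05, 0], 1],
    [[0, 0, 0], [0.5, 0.08, 0], 1],
    [[0, 0, 0], [0.6, 0.09, 0], 1],
    [[0, 0, 0], [0.6, 0.09, 0], 1],
    [[0, 0, 0], [0.6, 0.09, 0], 1],
    [[0, 0, 0], [0.4, 0.06, 0], 1],
    [[0, 0, 0], [0.18, 0.03, 0], 1],
    [[0, 0, 0], [0, 0, 0], 1],
  ],
)

```text
time_s: 10.32
ee_pos: [0.3574, 0.3844, 0.1368]
tool_rot: [-3.097, -0.25, -0.326]
wrist_force: [0.1, -0.1, -0.9]
grip_width: 0.181
```

```bash
python3 - <<'E'
from look import *
state(); blade(); t,s=zoom('p3'); m2.bfit(t)
E
```

```text
t 10.32 q [ 0.82 -0.02  1.68 -0.13  1.32  2.25] tcp [0.3574 0.3844 0.1368] F [ 0.1 -0.1 -0.9] g 0.181
 heading 9.25 tilt z [ 0.205  0.034 -0.978] y [ 0.161 -0.987 -0.001]
 blade [0.4522 0.3998 0.0854] h 9.25
all px [181. 249.] ctr [362.4 386. ] size [95.2 59. ] ang 47.1
green px [181. 249.] ctr [354.5 393.5] size [94.4 28.2] ang 49.5
all px [179. 220.] ctr [446.8 399.4] size [83.  73.3] ang 9.5
green px [179. 220.] ctr [454.2 400.7] size [57.6 67.8] ang 10.4
all px [147. 218.] ctr [464.2 512. ] size [66.9 72.7] ang 28.3
green px [147. 218.] ctr [462.8 510.9] size [57.3 67.8] ang 26.8
all px [170. 192.] ctr [551.5 432.4] size [67.7 72.3] ang 26.5
green px [170. 192.] ctr [550.4 431.1] size [57.1 66.9] ang 26.5
```

View pics/p3s.png

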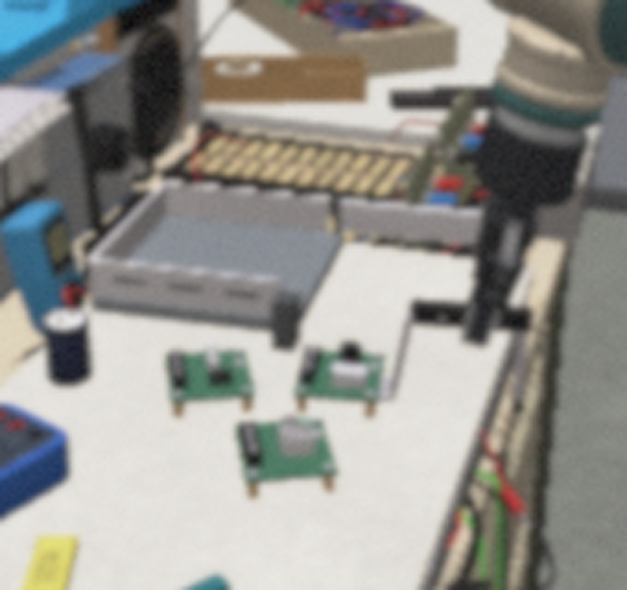

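View pics/p3t.png

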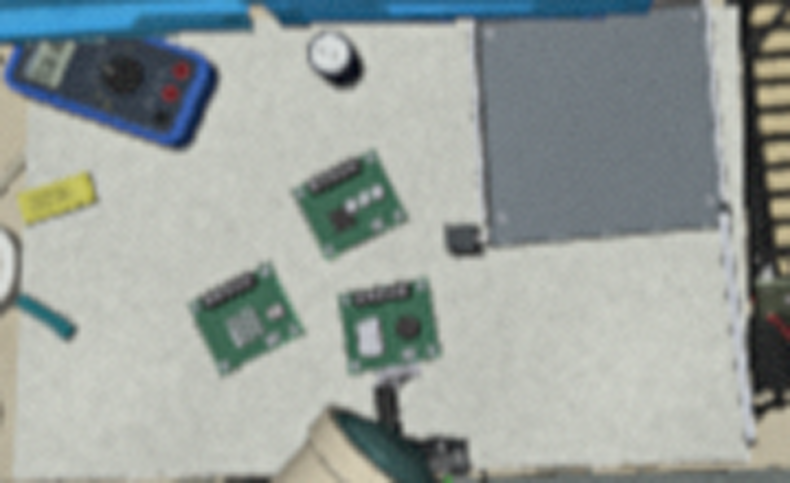

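```bash
cat >> ins.py <<'E'
C=np.array([.6155,.236,0]); BH=3.
def bay(x,y,z=0): 
    a=np.deg2rad(BH); return C+np.array([(x*np.cos(a)-y*np.sin(a))/1000,(x*np.sin(a)+y*np.cos(a))/1000,z])
def place(x,y,off,zhi=.170,zlo=.0985,p0=None,R0=None):
    # off: board centre ahead of blade centre (mm)
    q,R=go('over',blade2tcp(bay(x-off,y,zhi),BH),Rt(BH),p0,R0)
    q,R=go('down',blade2tcp(bay(x-off,y,zlo),BH),Rt(BH),q,R)
    q,R=go('back',blade2tcp(bay(x-off-95,y,zlo),BH),Rt(BH),q,R)
E
python3 - <<'E'
from ins import *
s=bot.sense(); place(38,-43,3.2,p0=s['ee_pos']+[0,0,.085],R0=Ro.from_rotvec(s['tool_rot']).as_matrix())
E
```

```text
over tcp [0.5566 0.1899 0.2214] turn [-0.01 -0.   -1.05] shift [ 8.01 -7.78 -0.01] min rows 9 /n: [-0.001 -0.    -0.117] [ 0.89  -0.865 -0.001]
down tcp [0.5566 0.1899 0.1499] turn [0. 0. 0.] shift [ 0.    0.   -2.86] min rows 3 /n: [0. 0. 0.] [ 0.     0.    -0.953]
back tcp [0.4617 0.1849 0.1499] turn [0. 0. 0.] shift [-3.79 -0.2   0.  ] min rows 4 /n: [0. 0. 0.] [-0.949 -0.05   0.   ]
```

step_arm(
  steps=[
    [[0, 0, 0], [0, 0, 0.1], 1],
    [[0, 0, 0], [0, 0, 0.12], 1],
    [[0, 0, 0], [0, 0, 0.12], 1],
    [[0, 0, 0], [0, 0, 0.2], 1],
    [[0, 0, 0], [0, 0, 0.3], 1],
    [[0, 0, 0], [0, 0, 0.4], 1],
    [[0, 0, 0], [0, 0, 0.45], 1],
    [[0, 0, 0], [0, 0, 0.45], 1],
    [[0, 0, 0], [0, 0, 0.45], 1],
    [[0, 0, 0], [0, 0, 0.4], 1],
    [[0, 0, 0], [0, 0, 0.3], 1],
    [[0, 0, 0], [0, 0, 0.15], 1],
  ],
)

```text
time_s: 11.42
ee_pos: [0.3568, 0.3847, 0.2246]
tool_rot: [-3.095, -0.252, -0.328]
wrist_force: [-0.3, -0.7, -1.7]
grip_width: 0.177
```

```bash
python3 - <<'E'
from look import *
state(); blade(); t,s=zoom('p4'); m2.bfit(t,.17+.014+.003)
place(38,-43,3.2)
E
```

```text
t 11.42 q [ 0.82 -0.07  1.55 -0.13  1.5   2.23] tcp [0.3568 0.3847 0.2246] F [-0.3 -0.7 -1.7] g 0.177
 heading 9.31 tilt z [ 0.207  0.036 -0.978] y [ 0.162 -0.987 -0.002]
 blade [0.4516 0.4002 0.1732] h 9.31
all px [172. 247.] ctr [364.1 397.1] size [89.1 55.1] ang 48.0
green px [172. 247.] ctr [358.2 402.4] size [89.1 30.1] ang 48.1
all px [147. 218.] ctr [453.  486.5] size [62.6 67.3] ang 27.0
green px [147. 218.] ctr [451.7 485.2] size [53.1 63.4] ang 27.7
all px [174. 217.] ctr [454.1 399.1] size [66.5 72.8] ang 8.9
green px [174. 217.] ctr [454. 399.] size [57.6 67.6] ang 9.8
all px [170. 192.] ctr [534.9 412.2] size [63.1 67.5] ang 26.5
green px [170. 192.] ctr [533.9 411.2] size [53.2 62.8] ang 26.4
over tcp [0.5566 0.1899 0.2214] turn [-0.02  0.01 -1.05] shift [ 7.99 -7.79 -0.09] min rows 8 /n: [-0.002  0.001 -0.131] [ 0.999 -0.974 -0.011]
down tcp [0.5566 0.1899 0.1499] turn [0. 0. 0.] shift [ 0.    0.   -2.86] min rows 3 /n: [0. 0. 0.] [ 0.     0.    -0.953]
back tcp [0.4617 0.1849 0.1499] turn [0. 0. 0.] shift [-3.79 -0.2   0.  ] min rows 4 /n: [0. 0. 0.] [-0.949 -0.05   0.   ]
```

View pics/p4s.png

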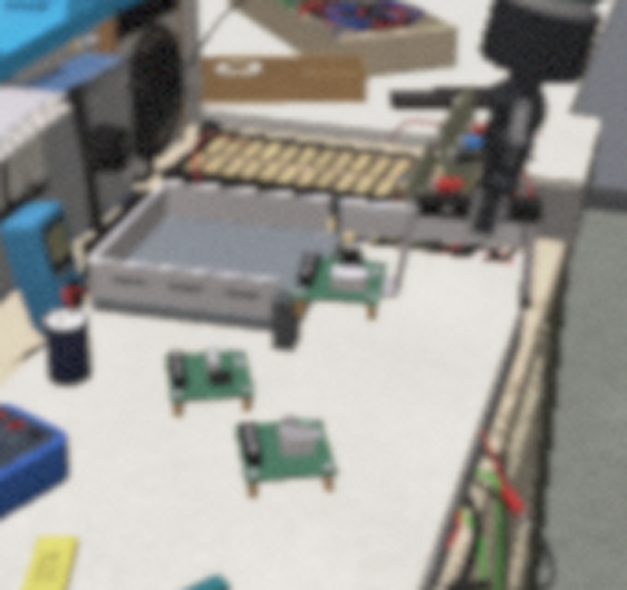

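step_arm(
  steps=[
    [[0, 0, 0], [0.2, -0.2, 0], 1],
    [[0, 0, -0.1], [0.4, -0.4, 0], 1],
    [[0, 0, -0.1], [0.6, -0.6, 0], 1],
    [[0, 0, -0.1], [0.75, -0.75, 0], 1],
    [[0, 0, -0.1], [0.75, -0.75, 0], 1],
    [[0, 0, -0.1], [0.75, -0.75, 0], 1],
    [[0, 0, -0.1], [0.75, -0.75, 0], 1],
    [[0, 0, -0.1], [0.75, -0.75, 0], 1],
    [[0, 0, -0.1], [0.75, -0.75, 0], 1],
    [[0, 0, -0.1], [0.75, -0.75, 0], 1],
    [[0, 0, -0.1], [0.6, -0.6, 0], 1],
    [[0, 0, -0.05], [0.4, -0.4, 0], 1],
  ],
)

```text
time_s: 12.52
ee_pos: [0.5438, 0.1959, 0.2216]
tool_rot: [-3.118, -0.078, -0.326]
wrist_force: [1.2, 0.5, -2.5]
grip_width: 0.175
```

step_arm(
  steps=[
    [[0, 0, 0], [0.25, -0.25, 0], 1],
    [[0, 0, 0], [0.1, -0.1, 0], 1],
    [[0, 0, 0], [0, 0, 0], 1],
    [[0, 0, 0], [0, 0, 0], 1],
  ],
)

```text
time_s: 12.85
ee_pos: [0.5511, 0.19, 0.2227]
tool_rot: [-3.117, -0.083, -0.327]
wrist_force: [0.5, -0.3, -1.8]
grip_width: 0.178
```

```bash
python3 - <<'E'
from look import *
state(); blade(); t,s=zoom('p5'); m2.bfit(t,.1732+.017)
place(34,-43,3.2)
print(bay(34,-43))
E
```

```text
t 12.85 q [ 0.29  0.06  1.42 -0.05  1.46  1.81] tcp [0.5511 0.19   0.2227] F [ 0.5 -0.3 -1.8] g 0.178
 heading 3.06 tilt z [ 0.207  0.012 -0.978] y [ 0.053 -0.999 -0.001]
 blade [0.647  0.1951 0.1713] h 3.06
all px [147. 218.] ctr [452.4 485.8] size [62.9 67.6] ang 25.9
green px [147. 218.] ctr [451.7 484.3] size [53.3 63.1] ang 27.2
all px [170. 192.] ctr [534.4 411.5] size [63.  67.8] ang 25.9
green px [170. 192.] ctr [533.2 410.5] size [52.5 62.6] ang 26.4
all px [236. 156.] ctr [652. 198.] size [85.  90.8] ang 7.1
green px [236. 156.] ctr [646.3 195.7] size [55.8 73.5] ang 8.8
over tcp [0.5526 0.1896 0.2214] turn [-0.01  0.   -0.02] shift [ 0.06 -0.03 -0.06] min rows 1 /n: [-0.012  0.002 -0.015] [ 0.063 -0.026 -0.06 ]
down tcp [0.5526 0.1896 0.1499] turn [0. 0. 0.] shift [ 0.    0.   -2.86] min rows 3 /n: [0. 0. 0.] [ 0.     0.    -0.953]
back tcp [0.4577 0.1847 0.1499] turn [0. 0. 0.] shift [-3.79 -0.2   0.  ] min rows 4 /n: [0. 0. 0.] [-0.949 -0.05   0.   ]
[0.65170385 0.19483835 0.        ]
```

View pics/p5s.png

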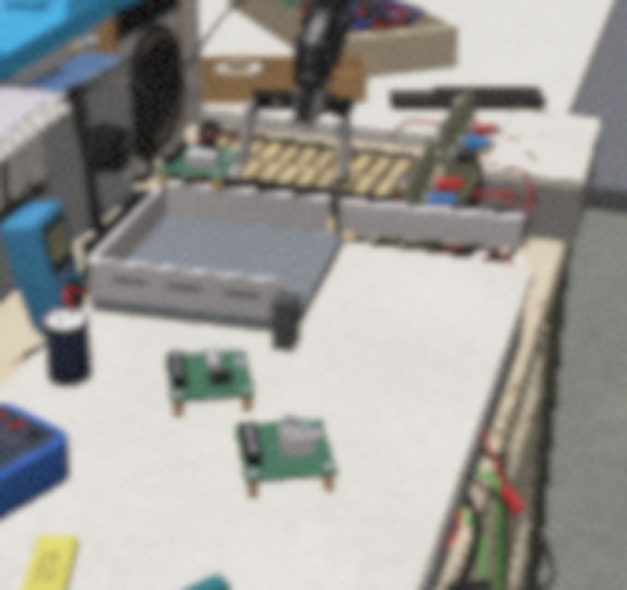

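View pics/p5t.png

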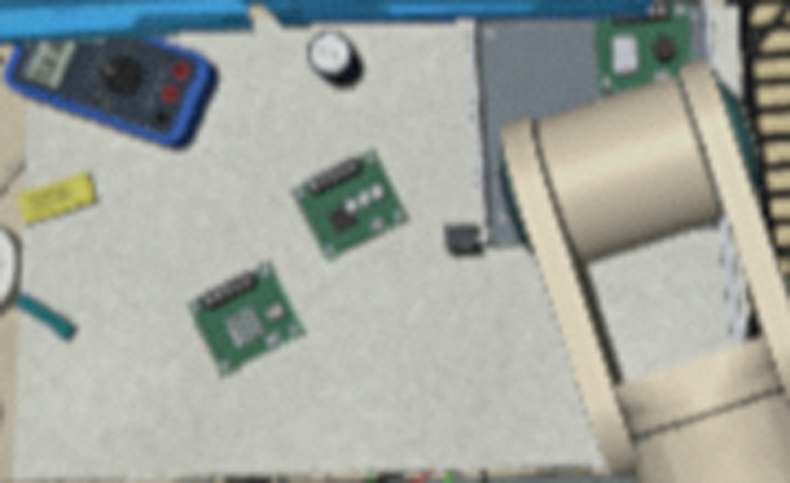

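step_arm(
  steps=[
    [[0, 0, 0], [0.04, -0.02, -0.2], 1],
    [[0, 0, 0], [0, 0, -0.4], 1],
    [[0, 0, 0], [0, 0, -0.5], 1],
    [[0, 0, 0], [0, 0, -0.5], 1],
    [[0, 0, 0], [0, 0, -0.4], 1],
    [[0, 0, 0], [0, 0, -0.25], 1],
    [[0, 0, 0], [0, 0, -0.15], 1],
    [[0, 0, 0], [0, 0, -0.12], 1],
    [[0, 0, 0], [0, 0, -0.12], 1],
    [[0, 0, 0], [0, 0, -0.1], 1],
    [[0, 0, 0], [0, 0, -0.1], 1],
    [[0, 0, 0], [0, 0, 0], 1],
  ],
)

```text
time_s: 13.95
ee_pos: [0.5526, 0.1889, 0.1517]
tool_rot: [-3.117, -0.082, -0.328]
wrist_force: [0.6, -0.1, -1.0]
grip_width: 0.173
```

```bash
python3 - <<'E'
from look import *
state(); blade(); t,s=zoom('p6')
E
```

```text
t 13.95 q [ 0.29  0.1   1.52 -0.05  1.32  1.82] tcp [0.5526 0.1889 0.1517] F [ 0.6 -0.1 -1. ] g 0.173
 heading 3.01 tilt z [ 0.208  0.012 -0.978] y [ 0.053 -0.999 -0.001]
 blade [0.6485 0.194  0.1003] h 3.01
```

View pics/p6s.png

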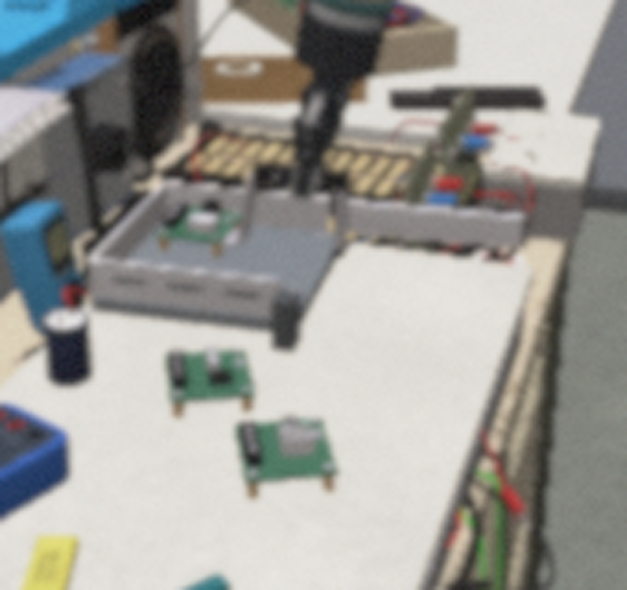

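step_arm(
  steps=[
    [[0, 0, 0], [-0.2, -0.01, 0], 1],
    [[0, 0, 0], [-0.4, -0.02, 0], 1],
    [[0, 0, 0], [-0.6, -0.03, 0], 1],
    [[0, 0, 0], [-0.7, -0.04, 0], 1],
    [[0, 0, 0], [-0.7, -0.04, 0], 1],
    [[0, 0, 0], [-0.7, -0.04, 0], 1],
    [[0, 0, 0], [-0.6, -0.03, 0], 1],
    [[0, 0, 0], [-0.2, 0, 0.3], 1],
    [[0, 0, 0], [0, 0, 0.7], 1],
    [[0, 0, 0], [0, 0, 0.9], 1],
    [[0, 0, 0], [0, 0, 0.7], 1],
    [[0, 0, 0], [0, 0, 0.2], 1],
  ],
)

```text
time_s: 15.05
ee_pos: [0.4514, 0.1841, 0.2263]
tool_rot: [-3.114, -0.081, -0.338]
wrist_force: [0.9, 0.8, 0.1]
grip_width: 0.176
```

```bash
cat >> ins.py <<'E'
def pick(B,h,zl=.0848,zh=.165):
    B=np.array([B[0],B[1],0.])
    q,R=go('pre high',blade2tcp(B-.085*f(h)+[0,0,zh],h),Rt(h))
    q,R=go('pre low',blade2tcp(B-.085*f(h)+[0,0,zl],h),Rt(h),q,R)
    go('in',blade2tcp(B-.004*f(h)+[0,0,zl],h),Rt(h),q,R)
E
python3 - <<'E'
from look import *
state(); blade(); t,s=zoom('p7'); r=m2.bfit(t); print('bay:'); m2.bfit(t,.112)
pick((.5515,.4324),26.5)
E
```

```text
t 15.05 q [ 0.35 -0.22  1.68 -0.06  1.47  1.86] tcp [0.4514 0.1841 0.2263] F [0.9 0.8 0.1] g 0.176
 heading 3.01 tilt z [ 0.214  0.014 -0.977] y [ 0.053 -0.999 -0.003]
 blade [0.5472 0.1891 0.1748] h 3.01
all px [146. 218.] ctr [463.5 512.2] size [67.1 72.4] ang 26.7
green px [146. 218.] ctr [462.6 510.5] size [56.9 67.7] ang 27.2
all px [170. 192.] ctr [551.6 432.4] size [67.7 72.6] ang 26.1
green px [170. 192.] ctr [550.6 431.4] size [57.2 67.3] ang 26.4
all px [238. 160.] ctr [656.8 195.9] size [96.  98.8] ang 88.6
green px [238. 160.] ctr [656.  194.8] size [63.1 71.9] ang 3.1
bay:
all px [146. 218.] ctr [461.8 507.9] size [66.4 71.6] ang 26.7
green px [146. 218.] ctr [460.9 506.3] size [56.3 67. ] ang 27.2
all px [170. 192.] ctr [548.8 429. ] size [67.  71.8] ang 26.1
green px [170. 192.] ctr [547.9 428.1] size [56.6 66.6] ang 26.4
all px [238. 160.] ctr [652.9 195.1] size [95.  97.7] ang 88.6
green px [238. 160.] ctr [652.  194.1] size [62.4 71.1] ang 3.1
pre high tcp [0.3895 0.3516 0.2164] turn [-0.03  0.03  3.91] shift [-2.45  6.71 -0.28] min rows 7 /n: [-0.004  0.004  0.559] [-0.35   0.958 -0.04 ]
pre low tcp [0.3895 0.3516 0.1362] turn [0. 0. 0.] shift [ 0.    0.   -3.21] min rows 4 /n: [0. 0. 0.] [ 0.     0.    -0.802]
in tcp [0.462  0.3878 0.1362] turn [0. 0. 0.] shift [2.9  1.45 0.  ] min rows 3 /n: [0. 0. 0.] [0.967 0.482 0.   ]
```

View pics/p7t.png

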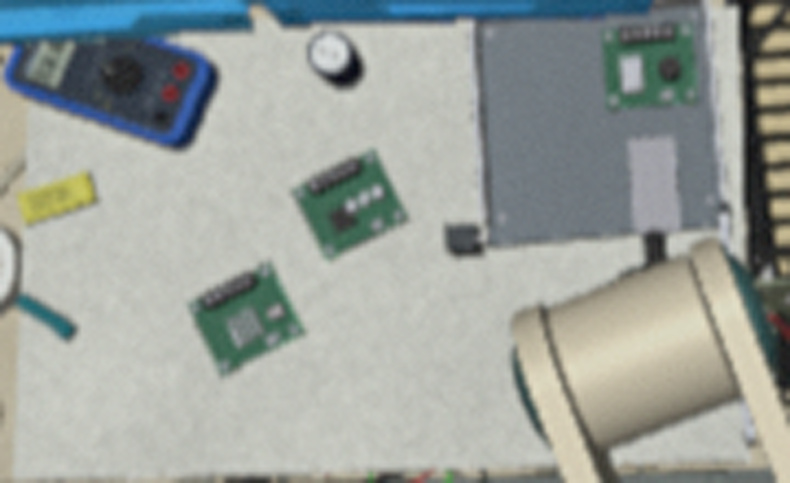

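step_arm(
  steps=[
    [[0, 0, 0.3], [-0.2, 0.4, 0], 1],
    [[0, 0, 0.5], [-0.3, 0.8, 0], 1],
    [[0, 0, 0.5], [-0.35, 0.95, 0], 1],
    [[0, 0, 0.5], [-0.35, 0.95, 0], 1],
    [[0, 0, 0.5], [-0.35, 0.95, 0], 1],
    [[0, 0, 0.5], [-0.35, 0.95, 0], 1],
    [[0, 0, 0.5], [-0.35, 0.9, 0], 1],
    [[0, 0, 0.4], [-0.2, 0.6, 0], 1],
    [[0, 0, 0.2], [0, 0.21, -0.3], 1],
    [[0, 0, 0], [0, 0, -0.7], 1],
    [[0, 0, 0], [0, 0, -0.8], 1],
    [[0, 0, 0], [0, 0, -0.5], 1],
  ],
)

```text
time_s: 16.15
ee_pos: [0.3877, 0.3505, 0.1603]
tool_rot: [-2.998, -0.705, -0.308]
wrist_force: [0.1, -0.2, -1.5]
grip_width: 0.176
```

step_arm(
  steps=[
    [[0, 0, 0], [0, 0, -0.2], 1],
    [[0, 0, 0], [0, 0, 0], 1],
    [[0, 0, 0], [0, 0, 0], 1],
  ],
)

```text
time_s: 16.4
ee_pos: [0.3888, 0.3512, 0.1591]
tool_rot: [-2.996, -0.703, -0.314]
wrist_force: [-0.4, -0.5, -0.8]
grip_width: 0.178
```

```bash
python3 - <<'E'
from look import *
state(); blade(); t,s=zoom('p8'); r=m2.bfit(t)
pick((.5515,.4324),26.5)
E
```

```text
t 16.4 q [ 0.69 -0.07  1.68 -0.05  1.33  1.81] tcp [0.3888 0.3512 0.1591] F [-0.4 -0.5 -0.8] g 0.178
 heading 26.41 tilt z [ 0.186  0.093 -0.978] y [ 0.445 -0.896 -0.001]
 blade [0.4748 0.3939 0.1077] h 26.41
all px [147. 218.] ctr [463.7 512.3] size [66.7 72.4] ang 26.8
green px [147. 218.] ctr [462.5 510.5] size [56.9 67.7] ang 27.5
all px [170. 192.] ctr [551.6 432.4] size [67.8 72.7] ang 26.1
green px [170. 192.] ctr [550.4 431.3] size [57.  67.3] ang 26.4
all px [238. 160.] ctr [655.9 195.9] size [96.  98.8] ang 88.6
green px [238. 160.] ctr [656.3 195.1] size [63.1 71.8] ang 3.8
pre high tcp [0.3895 0.3516 0.2164] turn [-0.02  0.01  0.02] shift [ 0.01 -0.    2.24] min rows 3 /n: [-0.007  0.003  0.005] [ 0.003 -0.     0.748]
pre low tcp [0.3895 0.3516 0.1362] turn [0. 0. 0.] shift [ 0.    0.   -3.21] min rows 4 /n: [0. 0. 0.] [ 0.     0.    -0.802]
in tcp [0.462  0.3878 0.1362] turn [0. 0. 0.] shift [2.9  1.45 0.  ] min rows 3 /n: [0. 0. 0.] [0.967 0.482 0.   ]
```

View pics/p8t.png

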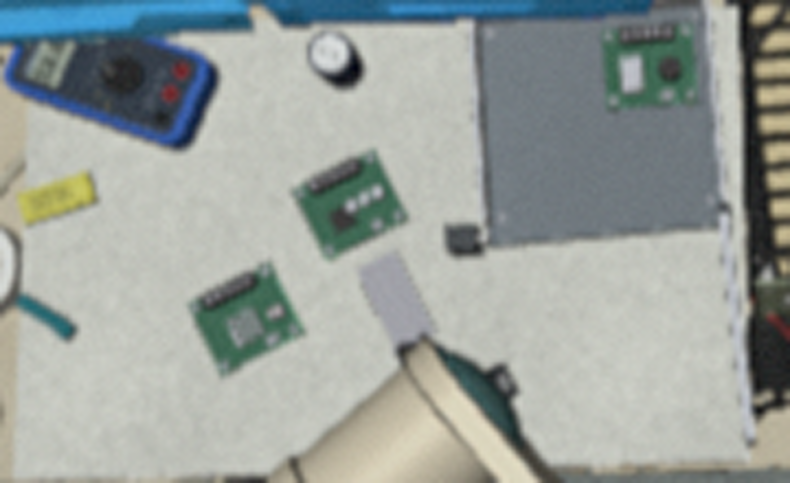

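step_arm(
  steps=[
    [[0, 0, 0], [0.03, 0.02, -0.4], 1],
    [[0, 0, 0], [0, 0, -0.35], 1],
    [[0, 0, 0], [0, 0, -0.17], 1],
    [[0, 0, 0], [0, 0, 0], 1],
    [[0, 0, 0], [0.2, 0.1, 0], 1],
    [[0, 0, 0], [0.4, 0.2, 0], 1],
    [[0, 0, 0], [0.55, 0.275, 0], 1],
    [[0, 0, 0], [0.55, 0.275, 0], 1],
    [[0, 0, 0], [0.55, 0.275, 0], 1],
    [[0, 0, 0], [0.4, 0.2, 0], 1],
    [[0, 0, 0], [0.2, 0.1, 0], 1],
    [[0, 0, 0], [0.03, 0.02, 0], 1],
  ],
)

```text
time_s: 17.5
ee_pos: [0.4624, 0.3884, 0.1364]
tool_rot: [-2.995, -0.702, -0.315]
wrist_force: [-0.1, -0.2, -0.7]
grip_width: 0.177
```

```bash
python3 - <<'E'
from look import *
state(); B,h=blade(); t,s=zoom('p9'); r=m2.bfit(t)
d=np.array([.5515,.4324])-B[:2]; F=f(h); print('off fwd',d@F[:2],'lat',-d[0]*F[1]+d[1]*F[0])
s=bot.sense(); place(34,43,4,p0=s['ee_pos']+[0,0,.085],R0=Ro.from_rotvec(s['tool_rot']).as_matrix())
E
```

```text
t 17.5 q [ 0.66  0.17  1.48 -0.04  1.29  1.77] tcp [0.4624 0.3884 0.1364] F [-0.1 -0.2 -0.7] g 0.177
 heading 26.39 tilt z [ 0.186  0.094 -0.978] y [ 0.444 -0.896 -0.001]
 blade [0.5485 0.4311 0.085 ] h 26.39
all px [177. 198.] ctr [523.8 416.5] size [97.4 71.6] ang 28.8
green px [177. 198.] ctr [523.8 417.5] size [97.  67.1] ang 27.2
all px [238. 160.] ctr [656.8 195.9] size [96.  98.8] ang 88.6
green px [238. 160.] ctr [656.2 195.2] size [63.  72.1] ang 3.6
off fwd 0.003305531746858072 lat -0.00013387889172569245
over tcp [0.5473 0.2755 0.2214] turn [-0.01 -0.   -3.9 ] shift [ 3.43 -4.5   0.01] min rows 5 /n: [-0.002 -0.001 -0.78 ] [ 0.687 -0.901  0.001]
down tcp [0.5473 0.2755 0.1499] turn [0. 0. 0.] shift [ 0.    0.   -2.86] min rows 3 /n: [0. 0. 0.] [ 0.     0.    -0.953]
back tcp [0.4524 0.2705 0.1499] turn [0. 0. 0.] shift [-3.79 -0.2   0.  ] min rows 4 /n: [0. 0. 0.] [-0.949 -0.05   0.   ]
```

View pics/p9s.png

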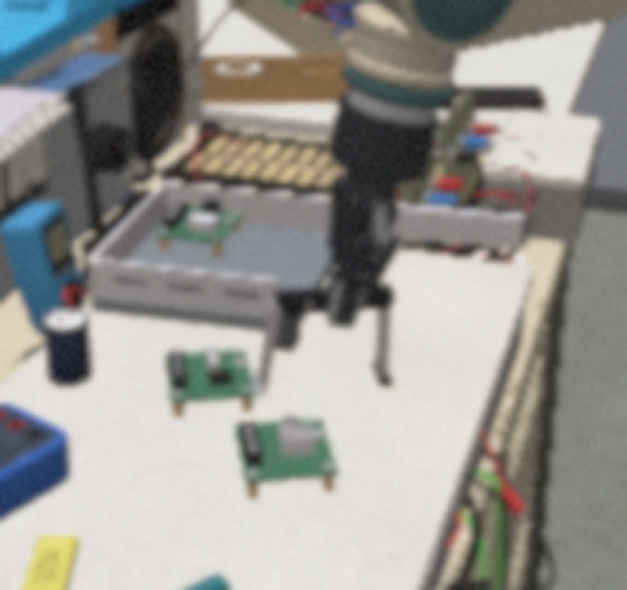

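step_arm(
  steps=[
    [[0, 0, 0], [0, 0, 0.1], 1],
    [[0, 0, 0], [0, 0, 0.12], 1],
    [[0, 0, 0], [0, 0, 0.12], 1],
    [[0, 0, 0], [0, 0, 0.2], 1],
    [[0, 0, 0], [0, 0, 0.3], 1],
    [[0, 0, 0], [0, 0, 0.4], 1],
    [[0, 0, 0], [0, 0, 0.45], 1],
    [[0, 0, 0], [0, 0, 0.45], 1],
    [[0, 0, 0], [0, 0, 0.45], 1],
    [[0, 0, 0], [0, 0, 0.4], 1],
    [[0, 0, 0], [0, 0, 0.3], 1],
    [[0, 0, 0], [0, 0, 0.15], 1],
  ],
)

```text
time_s: 18.6
ee_pos: [0.4619, 0.3883, 0.2242]
tool_rot: [-2.994, -0.702, -0.318]
wrist_force: [0.2, 0.8, -1.9]
grip_width: 0.18
```

step_arm(
  steps=[
    [[0, 0, -0.2], [0.17, -0.23, 0], 1],
    [[0, 0, -0.3], [0.27, -0.36, 0], 1],
    [[0, 0, -0.43], [0.38, -0.5, 0], 1],
    [[0, 0, -0.5], [0.45, -0.58, 0], 1],
    [[0, 0, -0.5], [0.45, -0.58, 0], 1],
    [[0, 0, -0.5], [0.45, -0.58, 0], 1],
    [[0, 0, -0.5], [0.45, -0.58, 0], 1],
    [[0, 0, -0.43], [0.38, -0.5, 0], 1],
    [[0, 0, -0.3], [0.27, -0.36, 0], 1],
    [[0, 0, -0.2], [0.17, -0.23, 0], 1],
    [[0, 0, 0], [0, 0, 0], 1],
    [[0, 0, 0], [0, 0, 0], 1],
  ],
)

```text
time_s: 19.6
ee_pos: [0.5475, 0.2756, 0.2221]
tool_rot: [-3.116, -0.088, -0.327]
wrist_force: [-0.4, 0.4, -1.2]
grip_width: 0.176
```

```bash
python3 - <<'E'
from look import *
state(); blade(); t,s=zoom('p10'); r=m2.bfit(t,.19)
place(34,43,3.3); print(bay(34,43))
E
```

```text
t 19.6 q [ 0.44  0.16  1.32 -0.08  1.47  1.96] tcp [0.5475 0.2756 0.2221] F [-0.4  0.4 -1.2] g 0.176
 heading 3.25 tilt z [ 0.207  0.013 -0.978] y [ 0.057 -0.998 -0.001]
 blade [0.6434 0.281  0.1707] h 3.25
all px [147. 218.] ctr [452.5 485.8] size [62.5 67.4] ang 26.7
green px [147. 218.] ctr [451.8 484.6] size [53.3 63.1] ang 26.8
all px [238. 160.] ctr [632.4 191.3] size [89.4 92. ] ang 88.6
green px [238. 160.] ctr [632.  190.5] size [58.7 66.5] ang 3.8
all px [215. 164.] ctr [630.  260.8] size [92.  74.8] ang 58.5
green px [215. 164.] ctr [622.  275.6] size [88.8 69.3] ang 5.8
over tcp [0.548  0.2755 0.2214] turn [-0.01 -0.   -0.05] shift [ 0.03 -0.02 -0.04] min rows 1 /n: [-0.012 -0.    -0.053] [ 0.033 -0.024 -0.035]
down tcp [0.548  0.2755 0.1499] turn [0. 0. 0.] shift [ 0.    0.   -2.86] min rows 3 /n: [0. 0. 0.] [ 0.     0.    -0.953]
back tcp [0.4531 0.2705 0.1499] turn [0. 0. 0.] shift [-3.79 -0.2   0.  ] min rows 4 /n: [0. 0. 0.] [-0.949 -0.05   0.   ]
[0.64720296 0.28072049 0.        ]
```

View pics/p10s.png

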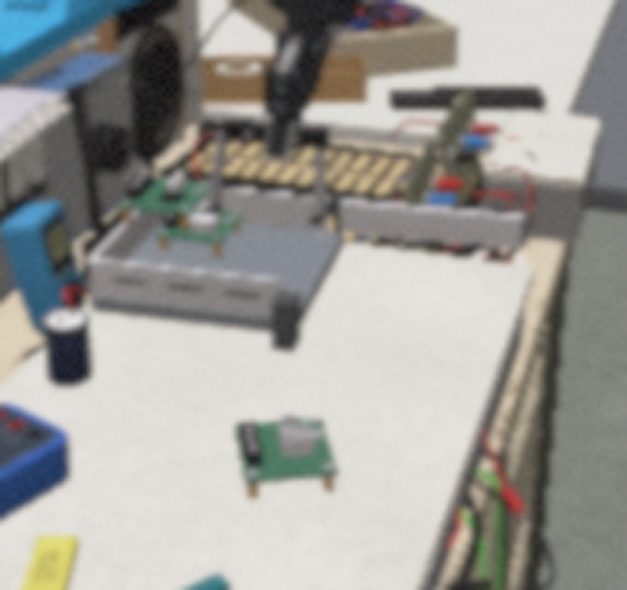

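View pics/p10t.png

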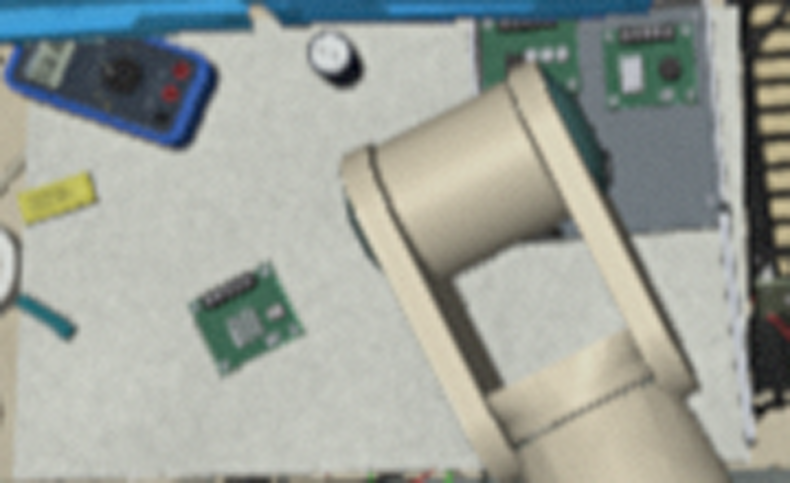

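step_arm(
  steps=[
    [[0, 0, -0.04], [0.02, -0.02, -0.2], 1],
    [[0, 0, 0], [0, 0, -0.4], 1],
    [[0, 0, 0], [0, 0, -0.5], 1],
    [[0, 0, 0], [0, 0, -0.5], 1],
    [[0, 0, 0], [0, 0, -0.4], 1],
    [[0, 0, 0], [0, 0, -0.25], 1],
    [[0, 0, 0], [0, 0, -0.15], 1],
    [[0, 0, 0], [0, 0, -0.12], 1],
    [[0, 0, 0], [0, 0, -0.12], 1],
    [[0, 0, 0], [0, 0, -0.1], 1],
    [[0, 0, 0], [0, 0, -0.08], 1],
    [[0, 0, 0], [0, 0, 0], 1],
  ],
)

```text
time_s: 20.7
ee_pos: [0.5481, 0.2751, 0.1518]
tool_rot: [-3.117, -0.082, -0.328]
wrist_force: [0.2, -0.0, -0.8]
grip_width: 0.179
```

```bash
python3 - <<'E'
from look import *
state(); blade(); t,s=zoom('p11')
E
```

```text
t 20.7 q [ 0.44  0.19  1.42 -0.08  1.33  1.97] tcp [0.5481 0.2751 0.1518] F [ 0.2 -0.  -0.8] g 0.179
 heading 3.01 tilt z [ 0.208  0.012 -0.978] y [ 0.053 -0.999 -0.001]
 blade [0.644  0.2801 0.1004] h 3.01
```

View pics/p11s.png

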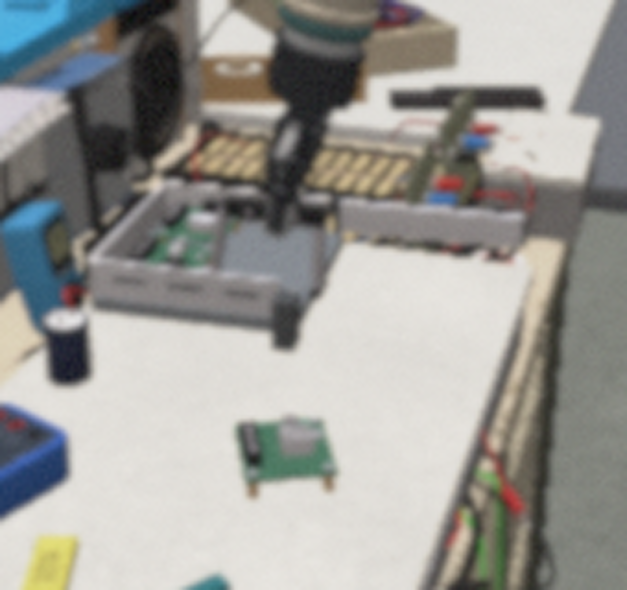

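Board 2 is on the bay floor. Now I'll withdraw the blade and raise it.

step_arm(
  steps=[
    [[0, 0, 0], [-0.2, -0.01, 0], 1],
    [[0, 0, 0], [-0.4, -0.02, 0], 1],
    [[0, 0, 0], [-0.6, -0.03, 0], 1],
    [[0, 0, 0], [-0.7, -0.04, 0], 1],
    [[0, 0, 0], [-0.7, -0.04, 0], 1],
    [[0, 0, 0], [-0.7, -0.04, 0], 1],
    [[0, 0, 0], [-0.6, -0.03, 0], 1],
    [[0, 0, 0], [-0.2, 0, 0.3], 1],
    [[0, 0, 0], [0, 0, 0.7], 1],
    [[0, 0, 0], [0, 0, 0.9], 1],
    [[0, 0, 0], [0, 0, 0.7], 1],
    [[0, 0, 0], [0, 0, 0.2], 1],
  ],
)

```text
time_s: 21.8
ee_pos: [0.4468, 0.2705, 0.2264]
tool_rot: [-3.113, -0.081, -0.337]
wrist_force: [0.1, 0.4, -0.6]
grip_width: 0.174
```

```bash
python3 - <<'E'
from look import *
state(); blade(); t,s=zoom('p12'); r=m2.bfit(t); print('bay:'); m2.bfit(t,.112)
pick((.4637,.5123),26.7)
E
```

```text
t 21.8 q [ 0.52 -0.1   1.58 -0.09  1.47  2.04] tcp [0.4468 0.2705 0.2264] F [ 0.1  0.4 -0.6] g 0.174
 heading 3.02 tilt z [ 0.214  0.015 -0.977] y [ 0.053 -0.999 -0.004]
 blade [0.5426 0.2754 0.1749] h 3.02
all px [147. 218.] ctr [463.7 512.2] size [67.1 72.5] ang 27.0
green px [147. 218.] ctr [462.4 510.6] size [56.9 68.1] ang 27.7
all px [213. 162.] ctr [651.  281.4] size [95.9 98.8] ang 89.2
green px [213. 162.] ctr [650.4 281. ] size [61.5 71.2] ang 3.6
all px [238. 160.] ctr [655.9 195.9] size [96.  98.8] ang 88.6
green px [238. 160.] ctr [655.8 194.9] size [63.1 71.9] ang 2.9
bay:
all px [147. 218.] ctr [461.9 507.9] size [66.4 71.7] ang 27.0
green px [147. 218.] ctr [460.6 506.3] size [56.3 67.4] ang 27.7
all px [213. 162.] ctr [647.1 279.7] size [94.8 97.7] ang 89.2
green px [213. 162.] ctr [646.6 279.4] size [60.8 70.4] ang 3.6
all px [238. 160.] ctr [652.  195.2] size [95.  97.7] ang 88.6
green px [238. 160.] ctr [651.9 194.1] size [62.4 71.1] ang 2.9
pre high tcp [0.302  0.431  0.2164] turn [-0.03  0.02  3.95] shift [-5.77  6.43 -0.28] min rows 7 /n: [-0.004  0.003  0.564] [-0.824  0.919 -0.04 ]
pre low tcp [0.302  0.431  0.1362] turn [0. 0. 0.] shift [ 0.    0.   -3.21] min rows 4 /n: [0. 0. 0.] [ 0.     0.    -0.802]
in tcp [0.3743 0.4673 0.1362] turn [0. 0. 0.] shift [2.89 1.46 0.  ] min rows 3 /n: [0. 0. 0.] [0.965 0.485 0.   ]
```

View pics/p12t.png

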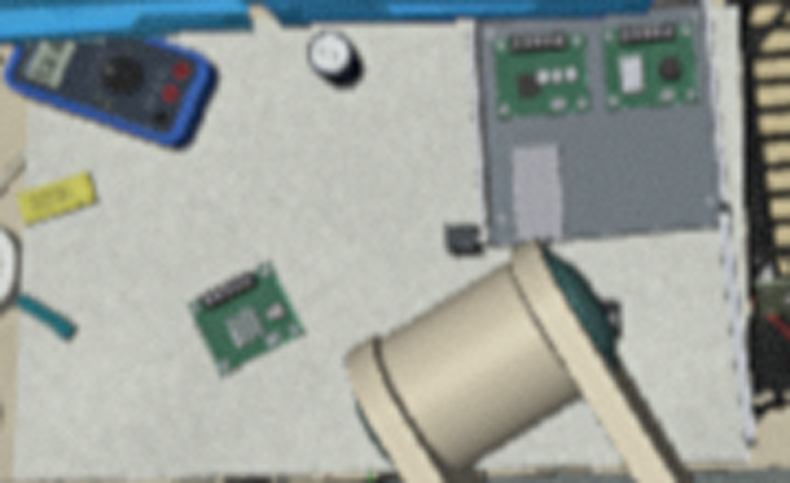

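step_arm(
  steps=[
    [[0, 0, 0.2], [-0.3, 0.3, 0], 1],
    [[0, 0, 0.4], [-0.6, 0.65, 0], 1],
    [[0, 0, 0.5], [-0.75, 0.85, 0], 1],
    [[0, 0, 0.5], [-0.75, 0.85, 0], 1],
    [[0, 0, 0.5], [-0.75, 0.85, 0], 1],
    [[0, 0, 0.5], [-0.75, 0.85, 0], 1],
    [[0, 0, 0.5], [-0.75, 0.85, 0], 1],
    [[0, 0, 0.4], [-0.6, 0.65, 0], 1],
    [[0, 0, 0.3], [-0.35, 0.4, -0.2], 1],
    [[0, 0, 0.15], [-0.17, 0.18, -0.4], 1],
    [[0, 0, 0], [0, 0, -0.7], 1],
    [[0, 0, 0], [0, 0, -0.7], 1],
  ],
)

```text
time_s: 22.9
ee_pos: [0.301, 0.4302, 0.1698]
tool_rot: [-2.994, -0.712, -0.314]
wrist_force: [0.4, -0.4, -1.5]
grip_width: 0.176
```

step_arm(
  steps=[
    [[0, 0, 0], [0, 0, -0.4], 1],
    [[0, 0, 0], [0, 0, 0], 1],
    [[0, 0, 0], [0, 0, 0], 1],
  ],
)

```text
time_s: 23.15
ee_pos: [0.3014, 0.4299, 0.161]
tool_rot: [-2.995, -0.71, -0.313]
wrist_force: [0.1, 0.2, 0.0]
grip_width: 0.171
```

```bash
python3 - <<'E'
from look import *
state(); blade(); t,s=zoom('p13'); r=m2.bfit(t)
pick((.4637,.5123),26.7)
E
```

```text
t 23.15 q [ 0.94 -0.05  1.66 -0.1   1.35  2.06] tcp [0.3014 0.4299 0.161 ] F [0.1 0.2 0. ] g 0.171
 heading 26.67 tilt z [ 0.185  0.093 -0.978] y [ 0.449 -0.894 -0.   ]
 blade [0.3873 0.473  0.1095] h 26.67
all px [147. 218.] ctr [463.5 512.2] size [67.1 72.4] ang 26.7
green px [147. 218.] ctr [462.8 510.6] size [57.2 67.6] ang 27.2
all px [213. 162.] ctr [651.  282.2] size [95.9 98.8] ang 89.2
green px [213. 162.] ctr [650.7 281. ] size [61.6 71.9] ang 2.8
all px [238. 160.] ctr [655.9 195.9] size [96.  98.8] ang 88.6
green px [238. 160.] ctr [655.9 195. ] size [63.2 71.9] ang 3.2
pre high tcp [0.302  0.431  0.2164] turn [-0.02  0.01  0.  ] shift [0.   0.01 2.14] min rows 3 /n: [-0.007  0.002  0.001] [0.002 0.003 0.715]
pre low tcp [0.302  0.431  0.1362] turn [0. 0. 0.] shift [ 0.    0.   -3.21] min rows 4 /n: [0. 0. 0.] [ 0.     0.    -0.802]
in tcp [0.3743 0.4673 0.1362] turn [0. 0. 0.] shift [2.89 1.46 0.  ] min rows 3 /n: [0. 0. 0.] [0.965 0.485 0.   ]
```

View pics/p13t.png

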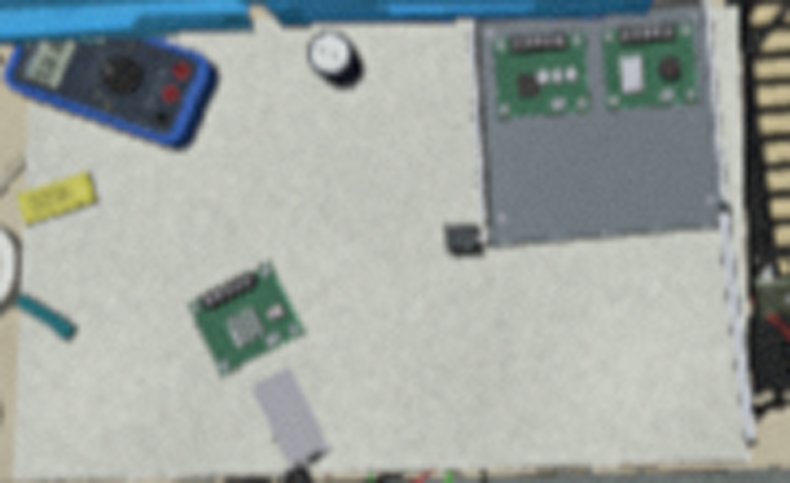

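step_arm(
  steps=[
    [[0, 0, 0], [0.03, 0.04, -0.4], 1],
    [[0, 0, 0], [0, 0, -0.4], 1],
    [[0, 0, 0], [0, 0, -0.19], 1],
    [[0, 0, 0], [0, 0, 0], 1],
    [[0, 0, 0], [0.2, 0.1, 0], 1],
    [[0, 0, 0], [0.4, 0.2, 0], 1],
    [[0, 0, 0], [0.55, 0.28, 0], 1],
    [[0, 0, 0], [0.55, 0.28, 0], 1],
    [[0, 0, 0], [0.55, 0.28, 0], 1],
    [[0, 0, 0], [0.4, 0.2, 0], 1],
    [[0, 0, 0], [0.2, 0.1, 0], 1],
    [[0, 0, 0], [0.03, 0.02, 0], 1],
  ],
)

```text
time_s: 24.25
ee_pos: [0.375, 0.4683, 0.1372]
tool_rot: [-2.993, -0.709, -0.315]
wrist_force: [0.1, 0.6, -1.2]
grip_width: 0.176
```

```bash
python3 - <<'E'
from look import *
state(); B,h=blade(); t,s=zoom('p14'); r=m2.bfit(t)
d=np.array([.4637,.5123])-B[:2]; F=f(h); print('off fwd',d@F[:2],'lat',-d[0]*F[1]+d[1]*F[0])
s=bot.sense(); place(-42,0,3.5,p0=s['ee_pos']+[0,0,.085],R0=Ro.from_rotvec(s['tool_rot']).as_matrix())
E
```

```text
t 24.25 q [ 0.87  0.17  1.48 -0.08  1.3   1.99] tcp [0.375  0.4683 0.1372] F [ 0.1  0.6 -1.2] g 0.176
 heading 26.68 tilt z [ 0.186  0.095 -0.978] y [ 0.449 -0.894 -0.001]
 blade [0.4608 0.5114 0.0857] h 26.68
all px [149. 228.] ctr [429.7 505.8] size [76.3 93.2] ang 88.4
green px [149. 228.] ctr [430.6 497.8] size [96.2 70. ] ang 20.2
all px [213. 162.] ctr [651.  281.4] size [95.9 98.8] ang 89.2
green px [213. 162.] ctr [650.4 281.1] size [61.4 71.2] ang 3.7
all px [238. 160.] ctr [655.9 195.9] size [96.  98.8] ang 88.6
green px [238. 160.] ctr [655.8 195.2] size [62.4 71.4] ang 3.9
off fwd 0.002948172181570131 lat -0.0005245922877962895
over tcp [0.4741 0.2286 0.2214] turn [-0.01 -0.   -3.95] shift [ 4.01 -9.58 -0.02] min rows 10 /n: [-0.001 -0.    -0.395] [ 0.401 -0.958 -0.002]
down tcp [0.4741 0.2286 0.1499] turn [0. 0. 0.] shift [ 0.    0.   -2.86] min rows 3 /n: [0. 0. 0.] [ 0.     0.    -0.953]
back tcp [0.3793 0.2236 0.1499] turn [0. 0. 0.] shift [-3.79 -0.2   0.  ] min rows 4 /n: [0. 0. 0.] [-0.949 -0.05   0.   ]
```

View pics/p14s.png

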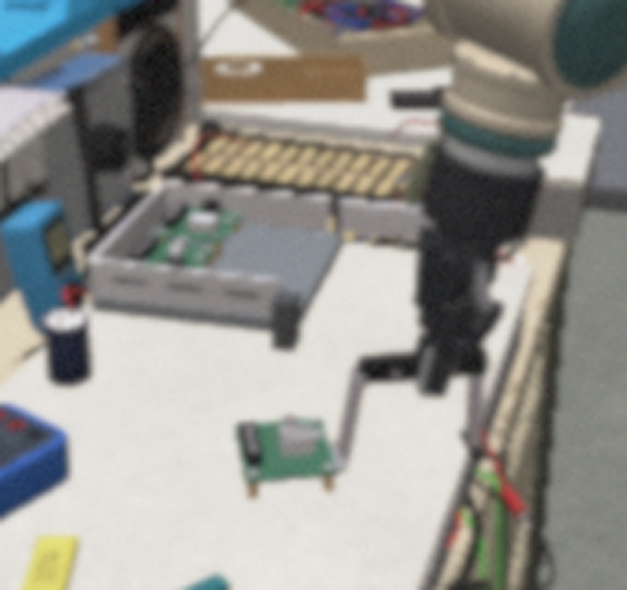

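step_arm(
  steps=[
    [[0, 0, 0], [0, 0, 0.1], 1],
    [[0, 0, 0], [0, 0, 0.12], 1],
    [[0, 0, 0], [0, 0, 0.12], 1],
    [[0, 0, 0], [0, 0, 0.2], 1],
    [[0, 0, 0], [0, 0, 0.3], 1],
    [[0, 0, 0], [0, 0, 0.4], 1],
    [[0, 0, 0], [0, 0, 0.45], 1],
    [[0, 0, 0], [0, 0, 0.45], 1],
    [[0, 0, 0], [0, 0, 0.45], 1],
    [[0, 0, 0], [0, 0, 0.4], 1],
    [[0, 0, 0], [0, 0, 0.3], 1],
    [[0, 0, 0], [0, 0, 0.15], 1],
  ],
)

```text
time_s: 25.35
ee_pos: [0.3743, 0.4684, 0.2249]
tool_rot: [-2.992, -0.71, -0.317]
wrist_force: [-0.6, 0.0, -1.3]
grip_width: 0.177
```

step_arm(
  steps=[
    [[0, 0, -0.1], [0.08, -0.2, 0], 1],
    [[0, 0, -0.2], [0.17, -0.4, 0], 1],
    [[0, 0, -0.25], [0.25, -0.6, 0], 1],
    [[0, 0, -0.3], [0.33, -0.8, 0], 1],
    [[0, 0, -0.36], [0.38, -0.9, 0], 1],
    [[0, 0, -0.36], [0.38, -0.9, 0], 1],
    [[0, 0, -0.36], [0.38, -0.9, 0], 1],
    [[0, 0, -0.36], [0.38, -0.9, 0], 1],
    [[0, 0, -0.36], [0.38, -0.9, 0], 1],
    [[0, 0, -0.36], [0.38, -0.9, 0], 1],
    [[0, 0, -0.3], [0.33, -0.8, 0], 1],
    [[0, 0, -0.25], [0.25, -0.6, 0], 1],
  ],
)

```text
time_s: 26.35
ee_pos: [0.4667, 0.2449, 0.2223]
tool_rot: [-3.112, -0.138, -0.326]
wrist_force: [0.6, -0.7, -0.8]
grip_width: 0.181
```

step_arm(
  steps=[
    [[0, 0, -0.2], [0.17, -0.4, 0], 1],
    [[0, 0, -0.14], [0.1, -0.26, 0], 1],
    [[0, 0, -0.05], [0.02, -0.1, 0], 1],
    [[0, 0, 0], [0, 0, 0], 1],
    [[0, 0, 0], [0, 0, 0], 1],
  ],
)

```text
time_s: 26.77
ee_pos: [0.4733, 0.2294, 0.223]
tool_rot: [-3.117, -0.083, -0.327]
wrist_force: [-0.6, -0.0, -1.4]
grip_width: 0.176
```

```bash
python3 - <<'E'
from look import *
state(); blade(); t,s=zoom('p15')
place(-42,0,3.0); print(bay(-42,0))
E
```

```text
t 26.77 q [ 0.42 -0.09  1.57 -0.07  1.47  1.94] tcp [0.4733 0.2294 0.223 ] F [-0.6 -0.  -1.4] g 0.176
 heading 3.05 tilt z [ 0.208  0.012 -0.978] y [ 0.053 -0.999 -0.001]
 blade [0.5692 0.2345 0.1715] h 3.05
over tcp [0.4746 0.2286 0.2214] turn [-0.01  0.   -0.01] shift [ 0.06 -0.04 -0.06] min rows 1 /n: [-0.012  0.001 -0.013] [ 0.055 -0.043 -0.065]
down tcp [0.4746 0.2286 0.1499] turn [0. 0. 0.] shift [ 0.    0.   -2.86] min rows 3 /n: [0. 0. 0.] [ 0.     0.    -0.953]
back tcp [0.3798 0.2236 0.1499] turn [0. 0. 0.] shift [-3.79 -0.2   0.  ] min rows 4 /n: [0. 0. 0.] [-0.949 -0.05   0.   ]
[0.57355756 0.23380189 0.        ]
```

View pics/p15s.png

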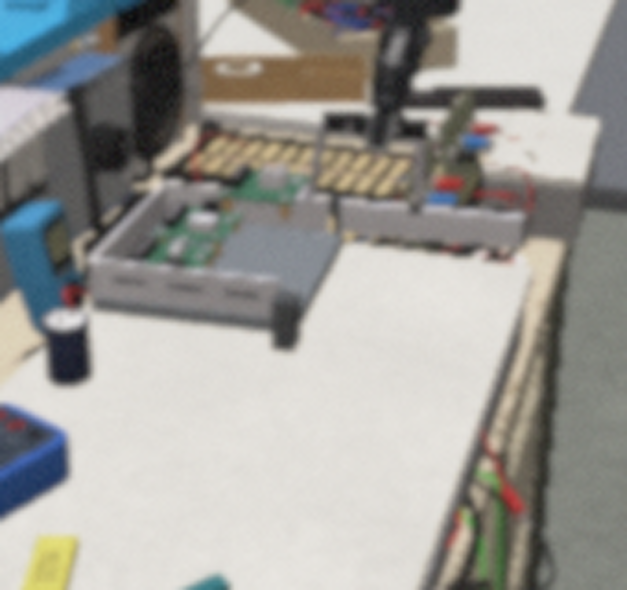

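View pics/p15t.png

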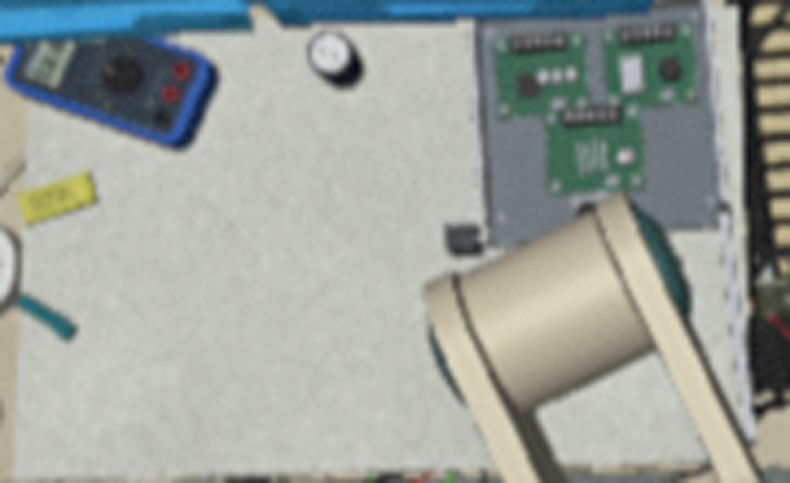

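step_arm(
  steps=[
    [[0, 0, 0], [0, -0.03, -0.2], 1],
    [[0, 0, 0], [0, 0, -0.4], 1],
    [[0, 0, 0], [0, 0, -0.5], 1],
    [[0, 0, 0], [0, 0, -0.5], 1],
    [[0, 0, 0], [0, 0, -0.4], 1],
    [[0, 0, 0], [0, 0, -0.25], 1],
    [[0, 0, 0], [0, 0, -0.15], 1],
    [[0, 0, 0], [0, 0, -0.12], 1],
    [[0, 0, 0], [0, 0, -0.12], 1],
    [[0, 0, 0], [0, 0, -0.1], 1],
    [[0, 0, 0], [0, 0, -0.1], 1],
    [[0, 0, 0], [0, 0, 0], 1],
  ],
)

```text
time_s: 27.87
ee_pos: [0.4736, 0.2283, 0.1519]
tool_rot: [-3.117, -0.082, -0.328]
wrist_force: [-0.1, -0.5, -0.6]
grip_width: 0.177
```

```bash
python3 - <<'E'
from look import *
state(); blade(); t,s=zoom('p16')
E
```

```text
t 27.87 q [ 0.42 -0.05  1.68 -0.08  1.32  1.95] tcp [0.4736 0.2283 0.1519] F [-0.1 -0.5 -0.6] g 0.177
 heading 3.01 tilt z [ 0.208  0.012 -0.978] y [ 0.053 -0.999 -0.001]
 blade [0.5695 0.2333 0.1005] h 3.01
```

View pics/p16s.png

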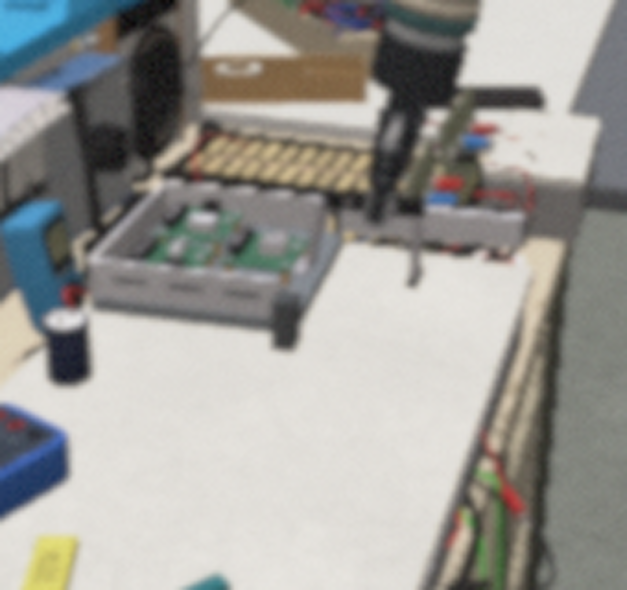

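step_arm(
  steps=[
    [[0, 0, 0], [-0.2, -0.01, 0], 1],
    [[0, 0, 0], [-0.4, -0.02, 0], 1],
    [[0, 0, 0], [-0.6, -0.03, 0], 1],
    [[0, 0, 0], [-0.7, -0.04, 0], 1],
    [[0, 0, 0], [-0.7, -0.04, 0], 1],
    [[0, 0, 0], [-0.7, -0.04, 0], 1],
    [[0, 0, 0], [-0.5, -0.03, 0], 1],
    [[0, 0, 0], [0, 0, 0.4], 1],
    [[0, 0, 0], [0, 0, 0.9], 1],
    [[0, 0, 0], [0, 0, 1], 1],
    [[0, 0, 0], [0, 0, 1], 1],
    [[0, 0, 0], [0, 0, 0.9], 1],
  ],
)

```text
time_s: 28.97
ee_pos: [0.379, 0.2231, 0.2599]
tool_rot: [-3.115, -0.082, -0.331]
wrist_force: [0.8, 0.0, -1.5]
grip_width: 0.177
```

```bash
python3 - <<'E'
from look import *
state(); blade(); t,s=zoom('p17'); m2.bfit(t,.112)
go('above stand',[.3815,-.284,.25],Rt(86.83))
E
```

```text
t 28.97 q [ 0.51 -0.35  1.72 -0.09  1.58  2.01] tcp [0.379  0.2231 0.2599] F [ 0.8  0.  -1.5] g 0.177
 heading 3.01 tilt z [ 0.21   0.013 -0.978] y [ 0.053 -0.999 -0.002]
 blade [0.4749 0.2281 0.2084] h 3.01
all px [227. 183.] ctr [573.  232.5] size [94.  95.9] ang 88.9
green px [227. 183.] ctr [572.4 232.6] size [61.1 70.9] ang 3.7
all px [213. 162.] ctr [647.2 280.5] size [94.8 97.7] ang 89.2
green px [213. 162.] ctr [646.6 279.5] size [61.3 70.8] ang 2.7
all px [238. 160.] ctr [652.  195.2] size [95.  97.7] ang 88.6
green px [238. 160.] ctr [651.8 194.3] size [61.6 71.1] ang 3.6
above stand tcp [ 0.3815 -0.284   0.25  ] turn [-0.1   0.03 13.97] shift [  0.05 -20.31  -0.51] min rows 21 /n: [-0.005  0.001  0.665] [ 0.002 -0.967 -0.024]
```

View pics/p17t.png

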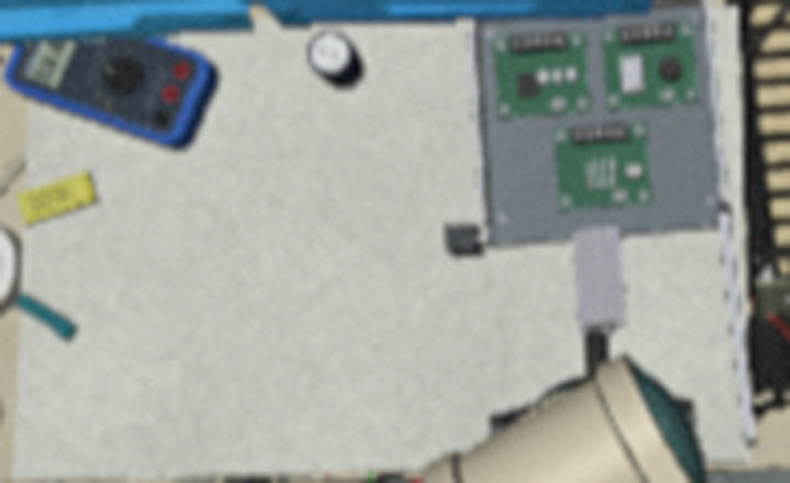

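View pics/p17s.png

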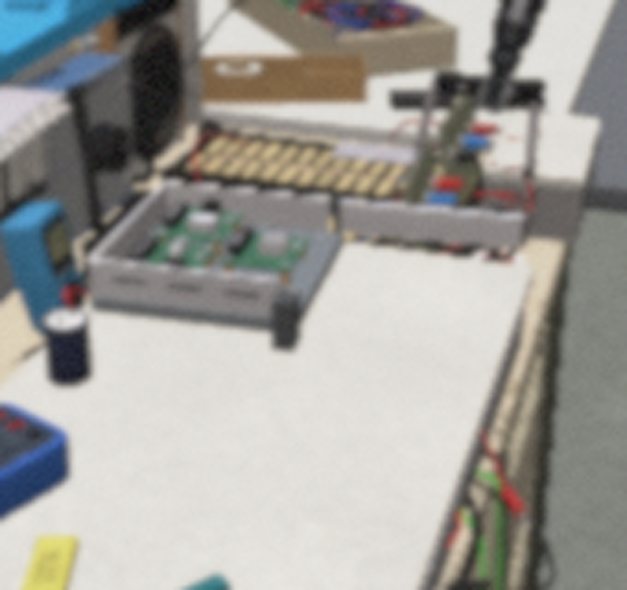

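step_arm(
  steps=[
    [[0, 0, 0.3], [0.1, -0.4, 0.2], 1],
    [[0, 0, 0.5], [0.2, -0.7, 0.2], 1],
    [[0, 0, 0.65], [0.3, -0.92, 0.2], 1],
    [[0, 0, 0.65], [0.3, -0.92, 0], 1],
    [[0, 0, 0.65], [0.3, -0.92, 0], 1],
    [[0, 0, 0.65], [0.3, -0.92, 0], 1],
    [[0, 0, 0.65], [0.3, -0.92, 0], 1],
    [[0, 0, 0.65], [0.2, -0.92, 0], 1],
    [[0, 0, 0.65], [0, -0.92, 0], 1],
    [[0, 0, 0.65], [0, -0.92, 0], 1],
    [[0, 0, 0.65], [0, -0.92, 0], 1],
    [[0, 0, 0.65], [0, -0.92, 0], 1],
  ],
)

```text
time_s: 30.07
ee_pos: [0.4285, -0.0359, 0.2719]
tool_rot: [-2.791, -1.213, -0.293]
wrist_force: [0.5, 0.6, -0.6]
grip_width: 0.176
```

step_arm(
  steps=[
    [[0, 0, 0.65], [0, -0.92, 0], 1],
    [[0, 0, 0.65], [0, -0.92, 0], 1],
    [[0, 0, 0.65], [-0.2, -0.92, 0], 1],
    [[0, 0, 0.65], [-0.3, -0.92, 0], 1],
    [[0, 0, 0.65], [-0.3, -0.92, 0], 1],
    [[0, 0, 0.65], [-0.3, -0.92, 0], 1],
    [[0, 0, 0.65], [-0.3, -0.92, 0], 1],
    [[0, 0, 0.65], [-0.3, -0.92, 0], 1],
    [[0, 0, 0.65], [-0.2, -0.92, 0], 1],
    [[0, 0, 0.5], [-0.1, -0.92, 0], 1],
    [[0, 0, 0.2], [0, -0.7, 0], 1],
    [[0, 0, 0], [0, -0.3, 0], 1],
  ],
)

```text
time_s: 31.07
ee_pos: [0.3782, -0.2915, 0.2712]
tool_rot: [-2.185, -2.038, -0.228]
wrist_force: [0.3, -0.1, -0.4]
grip_width: 0.175
```

```bash
python3 - <<'E'
from look import *
state(); blade()
go('above stand',[.3815,-.284,.19],Rt(86.83)); go('stand',[.3815,-.284,.1325],Rt(86.83))
E
```

```text
t 31.07 q [-0.82  0.01  1.38  0.16  1.9  -0.71] tcp [ 0.3782 -0.2915  0.2712] F [ 0.3 -0.1 -0.4] g 0.175
 heading 86.03 tilt z [ 0.012  0.208 -0.978] y [ 0.998 -0.069 -0.002]
 blade [ 0.3849 -0.1957  0.2198] h 86.03
above stand tcp [ 0.3815 -0.284   0.19  ] turn [-0.01 -0.02  0.13] shift [ 0.13  0.3  -3.25] min rows 4 /n: [-0.001 -0.005  0.033] [ 0.033  0.075 -0.812]
stand tcp [ 0.3815 -0.284   0.1325] turn [-0.01 -0.02  0.13] shift [ 0.13  0.3  -5.55] min rows 6 /n: [-0.001 -0.003  0.022] [ 0.022  0.05  -0.925]
```

step_arm(
  steps=[
    [[0, 0, 0.13], [0.13, 0.3, -0.3], 1],
    [[0, 0, 0], [0, 0, -0.7], 1],
    [[0, 0, 0], [0, 0, -0.9], 1],
    [[0, 0, 0], [0, 0, -0.9], 1],
    [[0, 0, 0], [0, 0, -0.9], 1],
    [[0, 0, 0], [0, 0, -0.7], 1],
    [[0, 0, 0], [0, 0, -0.4], 1],
    [[0, 0, 0], [0, 0, -0.2], 1],
    [[0, 0, 0], [0, 0, -0.1], 1],
    [[0, 0, 0], [0, 0, 0], 1],
    [[0, 0, 0], [0, 0, 0], 1],
    [[0, 0, 0], [0, 0, 0], 1],
  ],
)

```text
time_s: 32.07
ee_pos: [0.3822, -0.2823, 0.1457]
tool_rot: [-2.171, -2.056, -0.228]
wrist_force: [-0.5, 0.4, -0.6]
grip_width: 0.172
```

```bash
python3 - <<'E'
from look import *
state(); blade()
go('stand',[.3815,-.284,.1325],Rt(86.83))
E
```

```text
t 32.07 q [-0.8   0.06  1.58  0.15  1.65 -0.75] tcp [ 0.3822 -0.2823  0.1457] F [-0.5  0.4 -0.6] g 0.172
 heading 86.89 tilt z [ 0.012  0.207 -0.978] y [ 0.999 -0.054  0.001]
 blade [ 0.3874 -0.1863  0.0943] h 86.89
stand tcp [ 0.3815 -0.284   0.1325] turn [ 0.01  0.   -0.01] shift [-0.03 -0.07 -0.53] min rows 1 /n: [ 0.01   0.004 -0.01 ] [-0.029 -0.069 -0.527]
```

step_arm(
  steps=[
    [[0, 0, 0], [-0.03, -0.07, -0.2], 1],
    [[0, 0, 0], [0, 0, -0.15], 1],
    [[0, 0, 0], [0, 0, -0.1], 1],
    [[0, 0, 0], [0, 0, -0.06], 1],
    [[0, 0, 0], [0, 0, 0], 1],
    [[0, 0, 0], [0, 0, 0], 1],
  ],
)

```text
time_s: 32.57
ee_pos: [0.381, -0.2837, 0.1323]
tool_rot: [-2.17, -2.055, -0.227]
wrist_force: [-2.2, 1.3, 3.4]
grip_width: 0.172
```

```bash
python3 - <<'E'
from look import *
state(); blade(); zoom('p18',tw=(310,200,430,270),sw=(240,120,350,200))
E
```

```text
t 32.57 q [-0.81  0.07  1.59  0.15  1.62 -0.76] tcp [ 0.381  -0.2837  0.1323] F [-2.2  1.3  3.4] g 0.172
 heading 86.9 tilt z [ 0.01   0.208 -0.978] y [ 0.999 -0.054 -0.001]
 blade [ 0.3862 -0.1878  0.0809] h 86.9
```

View pics/p18s.png

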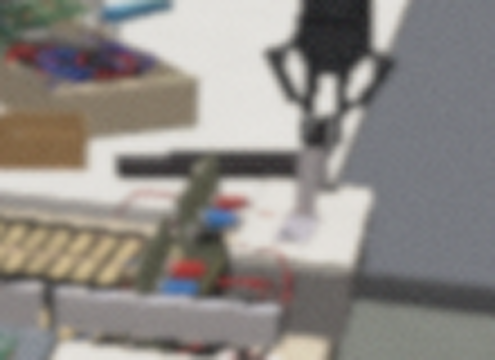

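step_arm(
  steps=[
    [[0, 0, 0], [0, 0, 0], 0.5],
    [[0, 0, 0], [0, 0, 0], 0.2],
    [[0, 0, 0], [0, 0, 0], -0.2],
    [[0, 0, 0], [0, 0, 0], -0.6],
    [[0, 0, 0], [0, 0, 0], -1],
    [[0, 0, 0], [0, 0, 0], -1],
    [[0, 0, 0], [0, 0, 0], -1],
    [[0, 0, 0], [0, 0, 0.2], -1],
    [[0, 0, 0], [0, 0, 0.5], -1],
    [[0, 0, 0], [0, 0, 0.9], -1],
    [[0, 0, 0], [0, 0, 0.9], -1],
    [[0, 0, 0], [0, 0, 0.9], -1],
  ],
)

```text
time_s: 33.67
ee_pos: [0.381, -0.2837, 0.2191]
tool_rot: [-2.17, -2.056, -0.227]
wrist_force: [0.7, -0.2, -0.1]
grip_width: 1.0
```

step_arm(
  steps=[
    [[0, 0, 0], [0, 0, 0.9], -1],
    [[0, 0, 0], [0, 0, 0.9], -1],
    [[0, 0, 0], [0, 0, 0.6], -1],
    [[0, 0, 0], [0, 0, 0], -1],
  ],
)

```text
time_s: 34.0
ee_pos: [0.3818, -0.2844, 0.2818]
tool_rot: [-2.174, -2.061, -0.228]
wrist_force: [-0.2, 1.0, 0.0]
grip_width: 1.004
```

```bash
python3 - <<'E'
from look import *
state(); t,s=zoom('p19',tw=(190,180,410,270),sw=(180,120,350,230))
for n,c in(('t',t),('s',s)):
    W=pts(c); a=np.deg2rad(3.); d=W[...,:2]-C[:2]
    B=np.stack([d[...,0]*np.cos(a)+d[...,1]*np.sin(a), -d[...,0]*np.sin(a)+d[...,1]*np.cos(a), W[...,2]-.08],-1)*1000
    B=B.reshape(-1,3)
    g=B[(B[:,2]>42)&(B[:,2]<54)&(B[:,0]<-100)&(B[:,0]>-290)&(abs(B[:,1]+95)<40)]
    p=np.polyfit(g[:,0],g[:,1],1); print(n,len(g),'x',g[:,0].min(),g[:,0].max(),'fit',p,'y@-250',np.polyval(p,-250),'resid',np.std(g[:,1]-np.polyval(p,g[:,0])))
    # obstacles right of gate
    Wf=W.reshape(-1,3)
    for y0 in np.arange(-.02,.14,.02):
        q=Wf[(Wf[:,0]>.33)&(Wf[:,0]<.42)&(Wf[:,1]>y0)&(Wf[:,1]<y0+.02)]
        if len(q): print('  y',round(y0,2),'zmax',np.percentile(q[:,2],98).round(3))
E
```

```text
t 34.0 q [-0.81 -0.    1.37  0.16  1.91 -0.71] tcp [ 0.3818 -0.2844  0.2818] F [-0.2  1.   0. ] g 1.004
 heading 86.9 tilt z [ 0.016  0.202 -0.979] y [ 0.999 -0.054  0.005]
t 120 x -267.2629195665387 -103.34082795056902 fit [ 1.13381033e-02 -9.58252781e+01] y@-250 -98.65980392872332 resid 8.677422507569121
  y -0.02 zmax 0.095
  y 0.0 zmax 0.096
  y 0.02 zmax 0.097
  y 0.04 zmax 0.088
  y 0.06 zmax 0.095
  y 0.08 zmax 0.095
  y 0.1 zmax 0.089
  y 0.12 zmax 0.135
s 144 x -264.71352944710475 -100.50102830229204 fit [ 2.76225714e-02 -8.96549517e+01] y@-250 -96.56059458348902 resid 6.503405740134616
  y -0.02 zmax 0.093
  y 0.0 zmax 0.089
  y 0.02 zmax 0.096
  y 0.04 zmax 0.001
  y 0.06 zmax 0.066
  y 0.08 zmax -0.002
  y 0.1 zmax 0.102
  y 0.12 zmax 0.13
```

View pics/p19t.png

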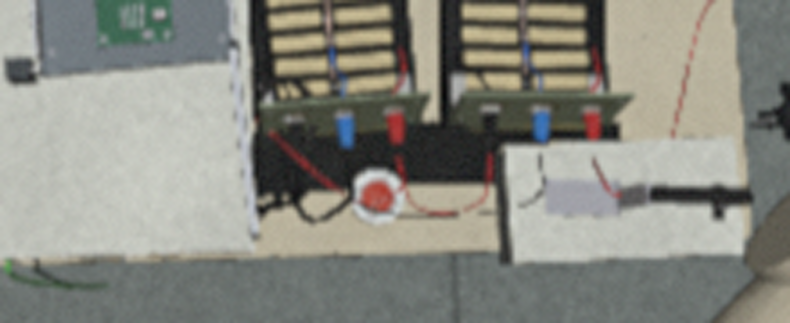

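View pics/p19s.png

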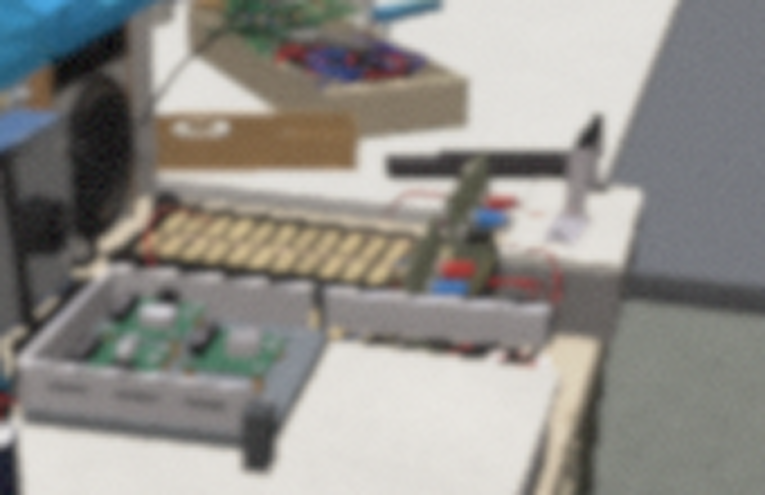

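```bash
python3 - <<'E'
from ins import *
q,R=go('gate start hi',[.379,.092,.24],Rt(3))
# obstacles fine
from h import *
t=cap('top'); W=pts(t).reshape(-1,3)
for x0 in np.arange(.33,.5,.03):
    print(round(x0,2),[ (round(y0,2),float(np.nanpercentile(W[(W[:,0]>x0)&(W[:,0]<x0+.03)&(W[:,1]>y0)&(W[:,1]<y0+.02)][:,2],[95]).round(3)[0])) for y0 in (.04,.06,.08,.1,.12)])
E
```

```text
gate start hi tcp [0.379 0.092 0.24 ] turn [ 1.000e-02 -1.000e-02 -1.398e+01] shift [-0.08 15.03 -1.5 ] min rows 16 /n: [ 0.    -0.    -0.874] [-0.005  0.939 -0.093]
0.33 [(0.04, 0.003), (0.06, 0.003), (0.08, 0.005), (0.1, 0.004), (0.12, 0.123)]
0.36 [(0.04, 0.085), (0.06, 0.073), (0.08, 0.094), (0.1, 0.089), (0.12, 0.133)]
0.39 [(0.04, 0.085), (0.06, 0.097), (0.08, 0.096), (0.1, 0.013), (0.12, 0.133)]
0.42 [(0.04, 0.024), (0.06, 0.103), (0.08, 0.106), (0.1, 0.024), (0.12, 0.135)]
0.45 [(0.04, 0.138), (0.06, 0.139), (0.08, 0.14), (0.1, 0.139), (0.12, 0.131)]
0.48 [(0.04, 0.048), (0.06, 0.067), (0.08, 0.09), (0.1, 0.072), (0.12, 0.132)]
```

step_arm(
  steps=[
    [[0, 0, -0.5], [0.2, 0.4, 0], -0.5],
    [[0, 0, -0.9], [0.2, 0.8, 0], 0],
    [[0, 0, -0.9], [0.2, 0.95, 0], 0.5],
    [[0, 0, -0.9], [0.2, 0.95, 0], 1],
    [[0, 0, -0.9], [0.2, 0.95, 0], 1],
    [[0, 0, -0.9], [0.2, 0.95, 0], 1],
    [[0, 0, -0.9], [0, 0.95, 0], 1],
    [[0, 0, -0.9], [0, 0.95, 0], 1],
    [[0, 0, -0.9], [0, 0.95, 0], 1],
    [[0, 0, -0.9], [0, 0.95, 0], 1],
    [[0, 0, -0.9], [-0.1, 0.95, 0], 1],
    [[0, 0, -0.9], [-0.2, 0.95, 0], 1],
  ],
)

```text
time_s: 35.15
ee_pos: [0.4029, -0.0151, 0.2751]
tool_rot: [-3.011, -0.645, -0.313]
wrist_force: [0.7, -0.3, 0.2]
grip_width: -0.003
```

```bash
python3 - <<'E'
from ins import *
state(); go('gate start hi',[.379,.092,.20],Rt(3)); go('gate start',[.379,.092,.107],Rt(3))
E
```

```text
t 35.15 q [-0.22 -0.46  1.77  0.13  1.67  0.95] tcp [ 0.4029 -0.0151  0.2751] F [ 0.7 -0.3  0.2] g -0.003
 heading 24.21 tilt z [ 0.187  0.087 -0.978] y [ 0.41  -0.912 -0.003]
gate start hi tcp [0.379 0.092 0.2  ] turn [-0.02 -0.02 -3.53] shift [-0.96  4.28 -3.01] min rows 5 /n: [-0.004 -0.004 -0.707] [-0.191  0.857 -0.601]
gate start tcp [0.379 0.092 0.107] turn [-0.02 -0.02 -3.53] shift [-0.96  4.28 -6.73] min rows 7 /n: [-0.003 -0.003 -0.505] [-0.137  0.612 -0.961]
```

step_arm(
  steps=[
    [[0, 0, -0.6], [-0.3, 0.6, 0], 1],
    [[0, 0, -0.6], [-0.3, 0.9, 0], 1],
    [[0, 0, -0.6], [-0.3, 0.9, -0.2], 1],
    [[0, 0, -0.6], [-0.3, 0.9, -0.4], 1],
    [[0, 0, -0.6], [-0.3, 0.6, -0.6], 1],
    [[0, 0, -0.5], [-0.2, 0.3, -0.8], 1],
    [[0, 0, 0], [0, 0, -0.9], 1],
    [[0, 0, 0], [0, 0, -0.9], 1],
    [[0, 0, 0], [0, 0, -0.9], 1],
    [[0, 0, 0], [0, 0, -0.6], 1],
    [[0, 0, 0], [0, 0, 0], 1],
    [[0, 0, 0], [0, 0, 0], 1],
  ],
)

```text
time_s: 36.15
ee_pos: [0.3602, 0.0887, 0.1431]
tool_rot: [-3.116, -0.095, -0.323]
wrist_force: [-0.6, -0.2, 0.7]
grip_width: 0.001
```

```bash
python3 - <<'E'
from look import *
state(); go('gate start',[.361,.092,.112],Rt(3)); zoom('p20',tw=(190,180,330,270),sw=(180,130,350,240))
E
```

```text
t 36.15 q [ 0.16 -0.56  2.09 -0.02  1.4   1.67] tcp [0.3602 0.0887 0.1431] F [-0.6 -0.2  0.7] g 0.001
 heading 3.5 tilt z [ 0.205  0.013 -0.979] y [ 0.061 -0.998 -0.001]
gate start tcp [0.361 0.092 0.112] turn [-0.01 -0.03 -0.08] shift [ 0.03  0.13 -1.24] min rows 2 /n: [-0.003 -0.013 -0.041] [ 0.016  0.066 -0.622]
```

View pics/p20s.png

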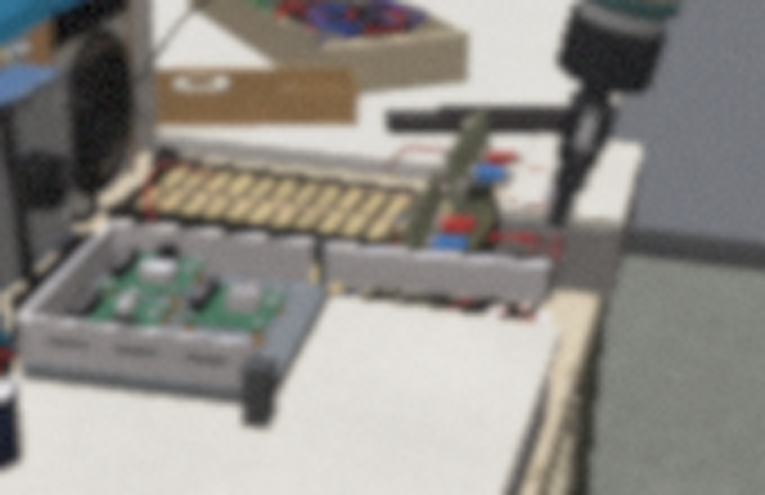

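```bash
python3 - <<'E'
from ins import *
Hh=bay(-88.5,-90); print('hinge',Hh)
u=lambda d:np.array([np.cos(np.deg2rad(d)),np.sin(np.deg2rad(d))])
prev=None
def off(phi):
    # support of rect half (x:11 along heading3, y:14.5) in direction of -u(phi+90)
    d=-u(phi+90); hx=u(3); hy=u(93); return .004+abs(d@hx)*.011+abs(d@hy)*.0145
for phi,r in ((184.8,.16),(175,.16),(165,.16),(155,.16),(145,.16),(135,.158),(125,.157),(115,.156),(105,.155),(99,.155),(96.5,.155),(95,.155),(93,.155)):
    p=Hh[:2]+r*u(phi)+off(phi)*u(phi+90)
    print(phi,p.round(4), '' if prev is None else ((p-prev)/.025).round(2)); prev=p
state()
E
```

```text
hinge [0.53183152 0.14149161 0.        ]
184.8 [0.374  0.1093] 
175 [0.3707 0.1356] [-0.13  1.05]
165 [0.3718 0.1624] [0.04 1.07]
155 [0.3775 0.1892] [0.23 1.07]
145 [0.388  0.2151] [0.42 1.04]
135 [0.4046 0.2377] [0.66 0.91]
125 [0.4246 0.258 ] [0.8  0.81]
115 [0.4481 0.2746] [0.94 0.66]
105 [0.4745 0.2866] [1.06 0.48]
99 [0.4913 0.292 ] [0.67 0.22]
96.5 [0.4985 0.2937] [0.29 0.07]
95 [0.5029 0.2946] [0.17 0.03]
93 [0.5087 0.2955] [0.23 0.04]
t 36.25 q [ 0.16 -0.56  2.09 -0.02  1.4   1.67] tcp [0.3614 0.0888 0.1452] F [-0.1  0.   0.2] g 0.002
 heading 3.49 tilt z [ 0.209  0.014 -0.978] y [ 0.061 -0.998 -0.001]
```

step_arm(
  steps=[
    [[0, 0, -0.08], [0.5, 0.1, -0.4], 1],
    [[0, 0, 0], [0, 0, -0.5], 1],
    [[0, 0, 0], [0, 0, -0.3], 1],
    [[0, 0, 0], [0, 0, 0], 1],
    [[0, 0, 0], [0, 0, 0], 1],
  ],
)

```text
time_s: 36.67
ee_pos: [0.3736, 0.0913, 0.1148]
tool_rot: [-3.117, -0.082, -0.328]
wrist_force: [-0.5, 0.6, 0.5]
grip_width: -0.0
```

```bash
python3 - <<'E'
from ins import *
state(); go('gate start',[.372,.105,.113],Rt(3))
E
```

```text
t 36.67 q [ 0.16 -0.49  2.11 -0.02  1.32  1.68] tcp [0.3736 0.0913 0.1148] F [-0.5  0.6  0.5] g -0.0
 heading 3.01 tilt z [ 0.208  0.012 -0.978] y [ 0.053 -0.999 -0.001]
gate start tcp [0.372 0.105 0.113] turn [-0.01  0.   -0.  ] shift [-0.06  0.55 -0.07] min rows 1 /n: [-0.01   0.003 -0.002] [-0.063  0.548 -0.071]
```

step_arm(
  steps=[
    [[0, 0, 0], [0, 0.25, 0], 1],
    [[0, 0, 0], [0, 0.25, 0], 1],
    [[0, 0, 0], [-0.03, 0.25, 0], 1],
    [[0, 0, 0], [-0.03, 0.3, 0], 1],
    [[0, 0, 0], [-0.03, 0.3, 0], 1],
    [[0, 0, 0], [-0.02, 0.35, 0], 1],
    [[0, 0, 0], [0, 0.35, 0], 1],
    [[0, 0, 0], [0.02, 0.4, 0], 1],
    [[0, 0, 0], [0.02, 0.39, 0], 1],
  ],
)

```text
time_s: 37.42
ee_pos: [0.3716, 0.1634, 0.1144]
tool_rot: [-3.117, -0.083, -0.328]
wrist_force: [-0.1, -0.4, 0.2]
grip_width: -0.002
```

```bash
cat > gate.py <<'E'
from look import *
def gate(c):
    W=pts(c).reshape(-1,3); W=W[~np.isnan(W[:,0])]
    Hh=bay(-88.5,-90)[:2]; d=W[:,:2]-Hh
    r=np.hypot(d[:,0],d[:,1]); ph=np.rad2deg(np.arctan2(d[:,1],d[:,0]))%360
    m=(r>.08)&(r<.178)&(abs(W[:,2]-.127)<.008)&(ph>85)&(ph<200)
    return ph[m],r[m]
if __name__=='__main__':
    state()
    for n in('top','side'):
        p,r=gate(cap(n)); 
        hst=np.histogram(p,bins=np.arange(85,200,5)); print(n,len(p),[(int(b),int(k)) for b,k in zip(hst[1],hst[0]) if k>2], 'med',np.median(p) if len(p) else None)
E
python3 gate.py
```

```text
t 37.42 q [ 0.37 -0.4   2.04 -0.07  1.3   1.9 ] tcp [0.3716 0.1634 0.1144] F [-0.1 -0.4  0.2] g -0.002
 heading 3.04 tilt z [ 0.208  0.012 -0.978] y [ 0.053 -0.999 -0.001]
top 57 [(160, 17), (165, 40)] med 165.84214894456417
side 121 [(160, 96), (165, 20), (170, 4)] med 163.29933474484983
```

step_arm(
  steps=[
    [[0, 0, 0], [0.06, 0.34, 0], 1],
    [[0, 0, 0], [0.08, 0.34, 0], 1],
    [[0, 0, 0], [0.1, 0.35, 0], 1],
    [[0, 0, 0], [0.12, 0.35, 0], 1],
    [[0, 0, 0], [0.14, 0.35, 0], 1],
    [[0, 0, 0], [0.16, 0.34, 0], 1],
    [[0, 0, 0], [0.2, 0.32, 0], 1],
    [[0, 0, 0], [0.22, 0.3, 0], 1],
    [[0, 0, 0], [0.24, 0.29, 0], 1],
    [[0, 0, 0], [0.26, 0.28, 0], 1],
    [[0, 0, 0], [0.27, 0.27, 0], 1],
    [[0, 0, 0], [0.27, 0.26, 0], 1],
  ],
)

```text
time_s: 38.52
ee_pos: [0.4252, 0.258, 0.114]
tool_rot: [-3.117, -0.082, -0.327]
wrist_force: [-0.5, -0.5, -0.0]
grip_width: -0.002
```

```bash
python3 gate.py
```

```text
t 38.52 q [ 0.52 -0.09  1.79 -0.1   1.26  2.06] tcp [0.4252 0.258  0.114 ] F [-0.5 -0.5 -0. ] g -0.002
 heading 3.02 tilt z [ 0.207  0.012 -0.978] y [ 0.053 -0.999 -0.001]
top 39 [(120, 3), (125, 36)] med 127.382572120587
side 104 [(120, 57), (125, 29), (130, 17)] med 124.6718594962666
```

step_arm(
  steps=[
    [[0, 0, 0], [0.3, 0.24, 0], 1],
    [[0, 0, 0], [0.31, 0.22, 0], 1],
    [[0, 0, 0], [0.33, 0.2, 0], 1],
    [[0, 0, 0], [0.34, 0.18, 0], 1],
    [[0, 0, 0], [0.35, 0.16, 0], 1],
    [[0, 0, 0], [0.36, 0.14, 0], 1],
    [[0, 0, 0], [0.25, 0.09, 0], 1],
    [[0, 0, 0], [0.2, 0.07, 0], 1],
    [[0, 0, 0], [0.15, 0.04, 0], 1],
    [[0, 0, 0], [0, 0, 0], 1],
  ],
)

```text
time_s: 39.45
ee_pos: [0.4899, 0.2906, 0.1142]
tool_rot: [-3.117, -0.082, -0.328]
wrist_force: [-0.4, 0.9, -0.3]
grip_width: 0.004
```

```bash
python3 gate.py
```

```text
t 39.45 q [ 0.52  0.11  1.59 -0.1   1.26  2.06] tcp [0.4899 0.2906 0.1142] F [-0.4  0.9 -0.3] g 0.004
 heading 3.0 tilt z [ 0.208  0.012 -0.978] y [ 0.052 -0.999 -0.001]
top 29 [(95, 14), (100, 15)] med 100.1622517835544
side 77 [(95, 23), (100, 31), (105, 19)] med 100.90490080250889
```

step_arm(
  steps=[
    [[0, 0, 0], [0.1, 0.02, 0], 1],
    [[0, 0, 0], [0.1, 0.02, 0], 1],
    [[0, 0, 0], [0.08, 0.01, 0], 1],
    [[0, 0, 0], [0.08, 0.01, 0], 1],
  ],
)

```text
time_s: 39.88
ee_pos: [0.4987, 0.2921, 0.1144]
tool_rot: [-3.117, -0.082, -0.328]
wrist_force: [-0.3, 0.5, -0.7]
grip_width: 0.004
```

step_arm(
  steps=[
    [[0, 0, 0], [0.06, 0, 0], 1],
    [[0, 0, 0], [0.06, 0, 0], 1],
    [[0, 0, 0], [0, 0, 0], 1],
  ],
)

```text
time_s: 40.13
ee_pos: [0.5018, 0.292, 0.1143]
tool_rot: [-3.117, -0.082, -0.328]
wrist_force: [-0.0, -0.5, -0.3]
grip_width: -0.001
```

step_arm(
  steps=[
    [[0, 0, 0], [0.06, 0, 0], 1],
    [[0, 0, 0], [0.06, 0, 0], 1],
    [[0, 0, 0], [0, 0, 0], 1],
  ],
)

```text
time_s: 40.38
ee_pos: [0.5039, 0.2923, 0.1142]
tool_rot: [-3.117, -0.082, -0.325]
wrist_force: [-5.6, 0.7, 1.7]
grip_width: -0.002
```

```bash
python3 gate.py
```

```text
t 40.38 q [ 0.51  0.15  1.55 -0.09  1.26  2.04] tcp [0.5039 0.2923 0.1142] F [-5.6  0.7  1.7] g -0.002
 heading 3.03 tilt z [ 0.206  0.012 -0.979] y [ 0.053 -0.999 -0.001]
top 27 [(90, 11), (95, 16)] med 95.84596538598663
side 59 [(90, 11), (95, 26), (100, 19)] med 97.58870013270743
```

step_arm(
  steps=[
    [[0, 0, 0], [0.06, 0, 0], 1],
    [[0, 0, 0], [0.06, 0, 0], 1],
    [[0, 0, 0], [0, 0, 0], 1],
  ],
)

```text
time_s: 40.73
ee_pos: [0.5074, 0.2924, 0.1143]
tool_rot: [-3.116, -0.082, -0.327]
wrist_force: [-2.3, 0.1, 0.6]
grip_width: -0.004
```

step_arm(
  steps=[
    [[0, 0, 0], [0.06, 0, 0], 1],
    [[0, 0, 0], [0.06, 0, 0], 1],
    [[0, 0, 0], [0, 0, 0], 1],
  ],
)

```text
time_s: 40.98
ee_pos: [0.5111, 0.2918, 0.1144]
tool_rot: [-3.117, -0.081, -0.329]
wrist_force: [0.1, -0.4, 0.0]
grip_width: -0.002
```

```bash
python3 gate.py
```

```text
t 40.98 q [ 0.5   0.16  1.53 -0.09  1.26  2.04] tcp [0.5111 0.2918 0.1144] F [ 0.1 -0.4  0. ] g -0.002
 heading 3.0 tilt z [ 0.209  0.012 -0.978] y [ 0.052 -0.999 -0.001]
top 26 [(90, 22), (95, 4)] med 93.04551253787267
side 61 [(90, 29), (95, 17), (100, 13)] med 94.4329768691458
```

step_arm(
  steps=[
    [[0, 0, 0], [0.06, 0, 0], 1],
    [[0, 0, 0], [0.06, 0, 0], 1],
    [[0, 0, 0], [0, 0, 0], 1],
  ],
)

```text
time_s: 41.33
ee_pos: [0.5122, 0.292, 0.1141]
tool_rot: [-3.118, -0.082, -0.322]
wrist_force: [-10.4, -2.7, 5.5]
grip_width: -0.001
```

step_arm(
  steps=[
    [[0, 0, 0], [0.05, 0, 0], 1],
    [[0, 0, 0], [0.04, 0, 0], 1],
    [[0, 0, 0], [0, 0, 0], 1],
  ],
)

```text
time_s: 41.58
ee_pos: [0.5125, 0.292, 0.114]
tool_rot: [-3.12, -0.083, -0.315]
wrist_force: [-23.0, -3.6, 12.1]
grip_width: 0.001
```

```bash
python3 gate.py
```

```text
t 41.58 q [ 0.5   0.17  1.52 -0.09  1.27  2.03] tcp [0.5125 0.292  0.114 ] F [-23.   -3.6  12.1] g 0.001
 heading 3.04 tilt z [ 0.199  0.01  -0.98 ] y [ 0.053 -0.999  0.   ]
top 23 [(90, 20), (95, 3)] med 93.2631175579775
side 57 [(90, 27), (95, 18), (100, 11)] med 95.63994680337855
```

step_arm(
  steps=[
    [[0, 0, 0], [-0.3, 0, 0], 1],
    [[0, 0, 0], [-0.6, 0, 0], 1],
    [[0, 0, 0], [-0.8, 0, 0], 1],
    [[0, 0, 0], [-0.9, 0, 0.2], 1],
    [[0, 0, 0], [-0.9, 0, 0.5], 1],
    [[0, 0, 0], [-0.9, 0, 0.9], 1],
    [[0, 0, 0], [-0.5, 0, 0.9], 1],
    [[0, 0, 0], [-0.2, 0, 0.9], 1],
    [[0, 0, 0], [0, 0, 0.9], 1],
    [[0, 0, 0], [0, 0, 0.5], 1],
    [[0, 0, 0], [0, 0, 0], 1],
    [[0, 0, 0], [0, 0, 0], 1],
  ],
)

```text
time_s: 42.68
ee_pos: [0.3886, 0.2921, 0.2345]
tool_rot: [-3.116, -0.081, -0.33]
wrist_force: [0.5, -0.0, -0.6]
grip_width: -0.001
```

```bash
python3 - <<'E'
from gate import *
state()
t=cap('top'); s=cap('side')
m2.bfit(t,.112)
for n,c in(('top',t),('side',s)):
    W=pts(c)
    p,r=gate(c); print(n,'gate phi med',np.median(p).round(2) if len(p) else None,len(p))
    # gate in bay frame: wall-height points near x=-88, inner y -60..60
    a=np.deg2rad(3.); d=W[...,:2]-C[:2]
    B=np.stack([d[...,0]*np.cos(a)+d[...,1]*np.sin(a), -d[...,0]*np.sin(a)+d[...,1]*np.cos(a), W[...,2]-.08],-1).reshape(-1,3)*1000
    g=B[(B[:,2]>44)&(B[:,2]<56)&(B[:,0]<-70)&(B[:,0]>-120)&(abs(B[:,1])<80)]
    if len(g): k=np.polyfit(g[:,1],g[:,0],1); print(' gate x vs y: slope',k.round(4),'angle rad',-np.arctan(k[0]).round(3),len(g))
    fm=(W[...,0]>.36)&(W[...,0]<.40)&(W[...,1]<-.22)&(W[...,1]>-.34)&(W[...,2]>.13)&(W[...,2]<.2); print(' handle',np.nanmedian(W[fm],axis=0).round(4),fm.sum())
    gm=m2.cv2.inRange(cv2.cvtColor(c['color'],cv2.COLOR_RGB2HSV),(50,60,30),(95,255,210))>0
    q=W[gm&(W[...,2]<.2)&(W[...,0]>.52)&(W[...,0]<.70)&(W[...,1]>.14)&(W[...,1]<.33)]; 
    for nm,(x,y) in dict(b1=(.652,.1945),b2=(.647,.28),b3=(.572,.233)).items():
        z=q[np.hypot(q[:,0]-x,q[:,1]-y)<.03][:,2]; print('  ',nm,'z',np.median(z).round(4) if len(z) else None,len(z))
# blade on stand
im=t['color'].astype(int); W=pts(t)
l=(im[...,2]-im[...,1]>6)&(W[...,0]>.35)&(W[...,0]<.42)&(W[...,1]<-.13)&(W[...,1]>-.24)
print('blade',np.nanmedian(W[l],axis=0).round(4),l.sum())
# tin & capacitor
r=(im[...,0]-im[...,1]>80)&(abs(W[...,0]-.397)<.04)&(abs(W[...,1])<.05); print('tin red',np.nanmedian(W[r],axis=0).round(4))
k=(W[...,2]>.12)&(W[...,2]<.15)&(abs(W[...,0]-.663)<.04)&(abs(W[...,1]-.44)<.04); print('cap',np.nanmedian(W[k],axis=0).round(4))
t0=np.load('top.npy')
k=(t0[...,2]>.12)&(t0[...,2]<.15)&(abs(t0[...,0]-.663)<.04)&(abs(t0[...,1]-.44)<.04); print('cap0',np.nanmedian(t0[k],axis=0).round(4))
i0=cv2.cvtColor(cv2.imread('pics/top0.png'),cv2.COLOR_BGR2RGB).astype(int)
r=(i0[...,0]-i0[...,1]>80)&(abs(t0[...,0]-.397)<.04)&(abs(t0[...,1])<.05); print('tin0',np.nanmedian(t0[r],axis=0).round(4))
E
```

```text
t 42.68 q [ 0.63 -0.2   1.64 -0.11  1.52  2.15] tcp [0.3886 0.2921 0.2345] F [ 0.5 -0.  -0.6] g -0.001
 heading 3.0 tilt z [ 0.209  0.013 -0.978] y [ 0.052 -0.999 -0.002]
all px [212. 237.] ctr [397.5 279.6] size [94.1 47.9] ang 37.5
green px [212. 237.] ctr [392.3 286.6] size [94.  22.6] ang 38.8
all px [227. 183.] ctr [579.  232.7] size [84.9 94.8] ang 3.1
green px [227. 183.] ctr [572.6 232.4] size [61.9 70.8] ang 4.1
all px [213. 162.] ctr [647.1 279.7] size [94.8 97.7] ang 89.2
green px [213. 162.] ctr [646.6 279.1] size [60.6 70.8] ang 3.6
all px [238. 160.] ctr [652.  195.2] size [95.  97.7] ang 88.6
green px [238. 160.] ctr [651.9 194.2] size [61.7 71. ] ang 3.9
top gate phi med 93.22 83
 gate x vs y: slope [-7.30000e-03 -8.81966e+01] angle rad 0.007 121
 handle [ 0.3796 -0.2736  0.1575] 174
   b1 z 0.1124 122
   b2 z 0.1123 146
   b3 z 0.1123 148
side gate phi med 93.05 57
 gate x vs y: slope [-9.50000e-03 -8.62959e+01] angle rad 0.009 64
 handle [ 0.382  -0.2428  0.151 ] 63
   b1 z 0.1123 16
   b2 z 0.1124 28
   b3 z 0.1122 42
blade [ 0.3841 -0.1882  0.0833] 83
tin red [ 0.3988 -0.0005  0.0262]
cap [0.6624 0.4402 0.1308]
cap0 [0.6631 0.4409 0.13  ]
tin0 [ 3.986e-01 -3.000e-04  2.660e-02]
```

```bash
python3 -c "
from cell import bot
print(bot.close_job())"
```

```text
the job is handed in; nothing more can be done
None
```

All three boards are in the bay, the lifter is back on its stand, the gate is shut on its catch, and I handed the job in at about 43 s.

**Boards:** I slid the lifter under each one and set it down flat: two side by side in the far row and one behind them in the near row. Both cameras read all three board tops at z = 0.112 m, which is flat on the floor and not stacked. They are aligned with the bay, with roughly 10 mm between the rows. None of them was knocked aside.

**Lifter:** Its blade lies on the stand (top at z ≈ 0.083 m) within a few mm of where it started.

**Gate:** Resistance rose to 5.6 N, fell to zero, and then the gate came up against a firm stop about 9 mm further on. After I backed away it measured about 0.007–0.009 rad, against 0.06 at the catch stop.

**Bystanders:** The tin and the capacitor are within 1 mm of where they began.

- **Catch force:** While confirming the stop I pressed the gate with about 23–26 N, more than the 5 N the catch needs but under the 40 N limit.
- **Last checks:** I used up the 40 pictures before the gate push, so the gate and the final state were checked only from depth and colour numbers.
- **Disagreement:** The side camera's reading of the lifter handle was about 30 mm off the top camera's in y and 6 mm lower. I put this down to the side camera seeing only the handle's front end.

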